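Put the checked jars away and hold the seal tester on the next one

TASK

Finish this round of jar checks: stand the small red-lidded jar in the red tray and the small green-lidded jar in the green tray, setting them down rather than dropping them, and leave the other goods on the table where they are. Then lift the blue seal tester out of its holder and press its tip gently on the yellow dot on the sloping lid of the big strapped-down jar, with the tester square to the lid and its spring plunger pushed about half-way in, not to its stop. Finish while holding the tester pressed there like that; do not let go of it.

Things in the scene. Friction and masses are not known exactly. Their poses are not given: they have to be found in the camera images.
- jar_red_mid (a point): Small glass jar with a red lid, 54 mm diameter, 66 mm tall (the lid is the top 17 mm, as wide as the glass), about 130 g, standing loose on the table. The point is its centre, 33 mm above its underside; z is its axis, up.
- jar_green_mid (a point): The same jar with a green lid. The point is its centre, 33 mm above its underside; z is its axis, up.
- tray_red: Open red tray fixed on the table, 115 (x) by 150 (y) mm outside, 35 mm high, walls and floor 4 mm thick. Origin at the centre of its underside on the table, z up.
- tray_green: Open green tray, otherwise the same as the red one, fixed on the table. Origin at the centre of its underside on the table, z up.
- tester_grip (a point): Blue seal tester, 160 g, loose, tip down in its holder: square handle 28 x 28 mm (sides along x, y), 64 mm long, then a black nose 18 mm wide, 28 mm long, then a steel plunger 8 mm thick with a rubber ball tip, standing out 20 mm. Point: on the axis in the handle, 36 mm above its lower end, 28 mm below its top, 84 mm from the tip's end (plunger out); z along the axis, away from the tip.
- tester_tip (a point): The very end of the tester's rubber tip, on the tester's axis; z runs along the axis towards the handle.
- plunger (a joint): How far the tester's spring plunger is pushed in: 0 fully out, 0.014 m at its stop. The spring begins to give at 0.7 N, stiffens by 0.35 N per mm and reaches 5.6 N at the stop; half-way (7 mm) is about 3.2 N.
- holder: Grey tube, fixed on the table, in which the tester stands: 44 mm outside diameter, 28 mm inside, 58 mm high, on a base plate 84 (x) by 70 (y) mm, 5 mm thick. The lower end of the tester's handle rests on its rim, so the tester is drawn straight up by at least 48 mm to be clear. Origin at the centre of its underside, z up.
- spot (a point): Centre of the yellow dot (14 mm diameter) on the white lid of the big jar, on the lid's surface. The jar is fixed on a sloping stand (base 130 x 120 mm) fastened to the table, the lid leaning 0.35 rad (20 degrees) towards the robot's side. z is the lid's outward normal; y is level, along the lid; the dot lies 12 mm from the lid's centre, towards its low edge (-x).
- check_jar: The big jar with the white lid and yellow dot, 72 mm in diameter, fixed on the sloping stand. Origin at the centre of its underside, z along its axis towards the lid, 85 mm long.
- tin_tall: Bystander to be left alone: red-banded tall tin; origin at the centre of its underside.
- tin_flat: Bystander to be left alone: green-banded flat tin; origin at the centre of its underside.
- tape_roll: Bystander to be left alone: roll of tape; origin at the centre of its underside.
- carton: Bystander to be left alone: small cardboard carton; origin at the centre of its underside.
- spray: Bystander to be left alone: spray bottle; origin at the centre of its underside.
Not all that is in view belongs to the job. There is more than one size of the part that bears tester_grip; the job needs the middle-sized.

How it is judged:
On the way, in this order (a step that is already met when the one before it is completed fails the run):
1. both small jars stand upright in the trays of their colours, let go (x of jar_red_mid in the frame of tray_red between -0.032 and 0.032 m and y of jar_red_mid in the frame of tray_red between -0.049 and 0.049 m and z of jar_red_mid in the frame of tray_red between 0.03 and 0.043 m and angle between each of jar_red_mid, jar_green_mid's own z axis and vertical below 0.15 rad and contact force between the fingers and jar_red below 0.05 N and x of jar_green_mid in the frame of tray_green between -0.032 and 0.032 m and y of jar_green_mid in the frame of tray_green between -0.049 and 0.049 m and z of jar_green_mid in the frame of tray_green between 0.03 and 0.043 m and contact force between the fingers and jar_green below 0.05 N), for 0.2 s.
2. then the tester is lifted out of its holder (height (world z) of tester_tip above 0.07 m and contact force between the fingers and tester above 0.5 N), for 0.1 s.
At the end, for the whole second after the job is handed in: Small jars upright (0.15 rad) and let go on the floors of the trays of their colours. Tester held still in the fingers: tip within 7 mm of the dot's centre, axis within 0.14 rad of the lid's normal, plunger in 3 to 11.5 mm, 0.8 to 9 N on the jar (all of step 1 and distance between tester_tip and spot below 0.007 m and angle between the z axis of tester_tip and the z axis of spot, either way round below 0.14 rad and value of joint plunger between 0.003 and 0.0115 m and contact force between tester and check_jar between 0.8 and 9 N and contact force between the fingers and tester above 0.5 N and contact force between tester and holder below 0.05 N and linear speed of tester below 0.02 m/s); the arm keeps its last pose, push and grip.
It fails at once if the tester is pushed hard (over 20 N) against the big jar (contact force between tester and check_jar above 20 N).
It fails at once if the red-lidded jar is dropped: in the air (over 30 mm up) with no finger on it (height (world z) of jar_red_mid above 0.063 m and contact force between the fingers and jar_red below 0.01 N).
It fails at once if the green-lidded jar is dropped: in the air (over 30 mm up) with no finger on it (height (world z) of jar_green_mid above 0.063 m and contact force between the fingers and jar_green below 0.01 N).
It fails at once if one of the other goods on the table is moved by more than 30 mm (distance of any of tin_tall, tin_flat, tape_roll, carton, spray from where it was at the start of the episode above 0.03 m).
It also fails if it takes over 72 s, if anything falls off the work surface, if the arm or the gripper's body presses on something with over 40 N, if the wrist force passes 120 N, or if a joint passes its speed limit or range.

ROBOT

A 7-joint arm with a two-finger parallel gripper is mounted at the origin on the work surface. World frame = base frame: x ahead of the robot, y to its left, z up, the work surface at z = 0. Lengths are in m, angles in rad, forces in N, time in s.
With the tool pointing down it reaches from about 0.425 to 0.875 m from the base axis. Payload 8.4 kg.
Tool frame: the origin (TCP) lies on the centre line of the jaws, within the pads' length; the fingertips stand 14 mm ahead of it and the grasp point (between the pads) lies 5 mm behind it (arm.tcp_to_tips is the distance from the TCP to the fingertips, in m); z points along the fingers, y is the direction in which the jaws open and shut (so a half turn about z gives the same grasp; the last joint's range is limited). The gripper opens to 87 mm and grips with 3 to 60 N. Pads are 19 mm wide; open, the fingers measure 117 mm over their backs; the gripper's body (75 mm by 190 mm) begins 51 mm behind the grasp point.
Start: joints at [1.215, 0.333, 0.04, 1.465, -0.013, 1.343, -0.059], TCP at [0.165, -0.629, 0.237] pointing down, gripper open.
Joint ranges: [-2.58, 2.58], [-0.38, 2.09], [-1.3, 1.39], [0.25, 2.4], [-1.5, 4.64], [0.08, 2.09], [-2.65, 2.65]. Speed limits (rad/s): [2.22, 2.22, 2.79, 2.79, 3.14, 3.14, 3.14].

INTERFACE

Orientations are given as a unit quaternion [x, y, z, w].
In Python, from workcell import arm gives the robot as it stands.
- The arm moves only by the tool send_rows, never from a script. Its argument "rows" is a list that holds one entry, the list of rows, each a list of 7 numbers: the turn, a rotation vector about the world's x, y, z in rad, then the shift along the world's x, y, z in mm, then the closure, from 0 (fully open) to 1 (shut). In form: [[[rx, ry, rz, tx, ty, tz, hand], ...]]. A call has 1 to 20 rows; each row shifts and turns the pose as measured when the row begins; what a row does not reach is not made up. A row lasts 1/8 s, in which the tool goes at most 62.5 mm and 10.7 degrees, less where a joint would pass 70% of its speed; a pose out of reach is approached as far as the arm can. A call is refused whole if a number of a shift passes 62.5 or a number of a turn 0.188, either way. A call with a gripper value outside its range is refused whole. The fingers move at their own pace and stop on an object; the grip force is fixed at half the most. Time passes only in rows, so rows that do not move let the fingers close. It gives the time, the measured TCP pose, the force and the opening at its end, in the units of the state.
- arm.state(): the state, without advancing time (a new reading comes with each control period).
- arm.get_image(name): name is "scene" or "top" or "wrist"; returns the picture (384x512x3 uint8, red, green, blue); there is no depth.
- arm.camera_model(name): a dict with "fx", "fy", "cx", "cy" (pixels), "rvec" (rotation vector, rad) and "tvec" (3), from world to camera coordinates, as OpenCV has them. Camera axes: x right, y down, z forward; pixel columns grow to the right and rows downward; lengths in m; the calibration is good to about 2 mm. A picture is of the moment at which its call begins: read the wrist's pose just before it. camera_model takes no time and is no camera call; for the wrist camera it gives the pose at the moment of the call.
- arm.finish_job(): hands the job in, once; it reports no verdict.
Trained networks look in the newest picture that a camera, given by its name, has taken for a name from the list of things; names that differ only in an ending like _2 or _b are one class to them, and where a whole thing is asked for, a point or a joint stands for the part that bears it (a point fixed in the world has none). Each returns a list of dicts, best first, with "score" (0 to 1); they miss things now and then, are a little off and sometimes report something else, mostly with a low value. They report only what shows in the picture. A call takes as long as a camera call. They do not tell look-alikes from the thing itself.
- arm.recognise(camera, thing): "centre" ([x, y, z] in m, in world coordinates, good to about 4 mm: the middle of the surface that is visible of it).
- arm.masks_of(camera, thing): "region" (384x512 bool, what is visible of it).
The state is a dict: "time_s": time; "joints": joint angles; "joint_vel": joint speeds; "joint_torque": joint torques, N m; "eef_pos": TCP position; "tcp_rot": TCP orientation; "ft_force": force on the tool from outside, world axes, zero at the start; "moment": the same for the moment, N m; "width": finger opening in m.
Only numpy, scipy, OpenCV 4.12 (cv2) and the standard library are available. Lean on these libraries where they do the work, as an engineer would, in place of code of your own. Each camera call takes 0.05 s, during which the arm holds its last target.

## Working session

There is one attempt and no reset: what is moved stays moved. The work goes in short steps, Python scripts to look and compute and a tool call to move; the robot and the scene stay as the last step left them, time stands still between calls to the robot, and variables do not carry over. Pictures are saved under pics/ and viewed, and the job is handed in when it is done.

Besides the shell and the picture viewer there is one more tool, called after "Call:" by a JSON object that holds its "api" and its "payload". send_rows: Moves the arm, as the interface text tells. Its arguments: {"type":"object","properties":{"rows":{"type":"array","items":{"type":"array","items":{"type":"array","items":{"type":"number"}}}}},"required":["rows"]}

```bash
mkdir -p pics; ls; python3 - <<'E'
from workcell import arm
import cv2
s=arm.state();print({k:s[k] for k in('time_s','eef_pos','tcp_rot','ft_force','width')}, arm.tcp_to_tips)
for n in('scene','top'):
    im=arm.get_image(n);cv2.imwrite(f'pics/{n}0.png',im[:,:,::-1]);print(n,arm.camera_model(n))
E
```

```text
pics
{'time_s': 0.0, 'eef_pos': array([ 0.16492677, -0.62827971,  0.23565889]), 'tcp_rot': array([ 9.91771436e-01,  1.28018670e-01, -1.69265184e-04, -7.81022621e-04]), 'ft_force': array([-0.06849301,  0.74831769,  0.73663581]), 'width': 0.08713928703615695} 0.014
scene {'fx': 482.9826129731077, 'fy': 482.9826129731077, 'cx': 259.2920914723743, 'cy': 186.6848720371957, 'rvec': array([ 1.54756745,  1.85506456, -0.88413842]), 'tvec': array([ 0.15452303, -0.27420035,  1.65493012])}
top {'fx': 451.3131438057296, 'fy': 451.3131438057296, 'cx': 260.4509926146883, 'cy': 194.69951366929118, 'rvec': array([ 2.18668013, -2.1406175 ,  0.11089128]), 'tvec': array([-0.04369829,  0.58655064,  1.1708398 ])}
```

View pics/scene0.png

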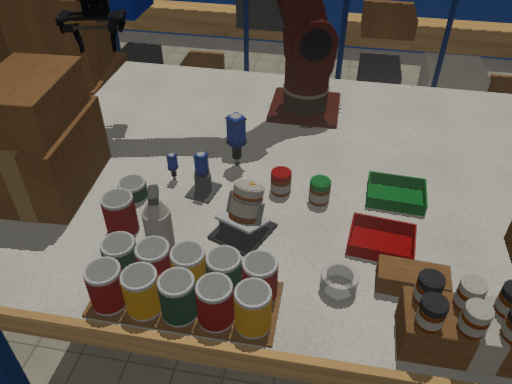

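View pics/top0.png

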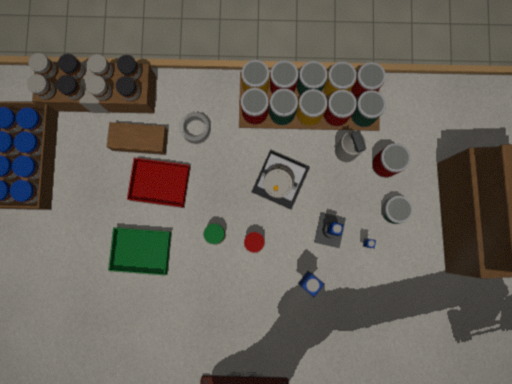

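Look-alikes for the tester, in the top view: large blue at (312,285) standing on the table, middle-sized at (335,229) in the holder, small at (370,243). The middle one is in the holder, so I choose that. Only one small red lid (254,242) and one small green lid (214,233) are standing loose on the table. The jars at the upper left are crated, with black and white lids. Next I'll take close crops and measure.

```bash
cat > h.py <<'E'
from workcell import arm
import numpy as np, cv2
from scipy.spatial.transform import Rotation as R
def cam(n): 
    m=arm.camera_model(n); return m, cv2.Rodrigues(np.array(m['rvec']))[0], np.array(m['tvec'])
def ray(n,uv):
    m,Rm,t=cam(n); d=Rm.T@np.array([(uv[0]-m['cx'])/m['fx'],(uv[1]-m['cy'])/m['fy'],1]); return -Rm.T@t,d
def onz(n,uv,z):
    o,d=ray(n,uv); return o+d*(z-o[2])/d[2]
def proj(n,P):
    m,Rm,t=cam(n); c=Rm@np.array(P)+t; return np.array([m['fx']*c[0]/c[2]+m['cx'],m['fy']*c[1]/c[2]+m['cy']])
def tri(pairs):
    A=np.zeros((3,3));b=np.zeros(3)
    for n,uv in pairs:
        o,d=ray(n,uv);d/=np.linalg.norm(d);M=np.eye(3)-np.outer(d,d);A+=M;b+=M@o
    return np.linalg.solve(A,b)
E
python3 - <<'E'
from h import *
np.set_printoptions(precision=4,suppress=True)
S=arm.get_image('scene');T=arm.get_image('top')
cv2.imwrite('pics/c_scene.png',cv2.resize(S[90:260,140:300],None,fx=3.5,fy=3.5,interpolation=2)[:,:,::-1])
cv2.imwrite('pics/c_top.png',cv2.resize(T[140:310,190:390],None,fx=3.5,fy=3.5,interpolation=2)[:,:,::-1])
for th in['jar_red_mid','jar_green_mid','tray_red','tray_green','tester_grip','holder','check_jar','spot','tin_tall','tin_flat','tape_roll','carton','spray']:
    for n in('scene','top'):
        print(th,n,[(d['centre'].round(4) if hasattr(d['centre'],'round') else d['centre'],round(d['score'],2)) for d in arm.recognise(n,th)[:4]])
E
```

```text
jar_red_mid scene [([0.4837, -0.0128, 0.0509], 0.62)]
jar_red_mid top [([0.4675, -0.0179, 0.0658], 0.92), ([0.5045, -0.2181, 0.123], 0.41)]
jar_green_mid scene [([0.7438, 0.2753, 0.0498], 0.71), ([0.5086, 0.0898, 0.0526], 0.67)]
jar_green_mid top [([0.4835, 0.0847, 0.0635], 0.68)]
tray_red scene [([0.6002, 0.2438, 0.008], 0.91)]
tray_red top [([0.6228, 0.2484, 0.0064], 0.57)]
tray_green scene [([0.4273, 0.2905, 0.0084], 0.78)]
tray_green top [([0.4356, 0.293, 0.005], 0.81), ([0.6242, 0.2506, 0.0058], 0.42)]
tester_grip scene [([0.5156, -0.2123, 0.0984], 0.84), ([0.4783, -0.308, 0.0634], 0.79), ([0.3778, -0.1539, 0.1136], 0.69)]
tester_grip top [([0.3738, -0.1531, 0.1633], 0.82), ([0.4667, -0.3074, 0.0882], 0.48)]
holder scene [([0.5166, -0.2132, 0.0071], 0.87)]
holder top [([0.4951, -0.2118, 0.0032], 0.65), ([0.4694, -0.0154, 0.0685], 0.22)]
check_jar scene [([0.6423, -0.0756, 0.0993], 0.62)]
check_jar top [([0.6207, -0.0799, 0.1253], 0.81)]
spot scene [([0.6439, -0.0733, 0.0994], 0.98)]
spot top [([0.6131, -0.0769, 0.1238], 0.62)]
tin_tall scene [([0.7069, -0.3562, 0.0858], 0.64)]
tin_tall top [([0.6791, -0.357, 0.1033], 0.88), ([0.5572, -0.3866, 0.052], 0.63)]
tin_flat scene [([0.5691, -0.3776, 0.052], 0.61), ([0.7351, -0.2529, 0.1082], 0.25)]
tin_flat top [([0.5585, -0.3867, 0.0527], 0.87)]
tape_roll scene [([0.7866, 0.151, 0.0312], 0.97), ([0.706, -0.3562, 0.0888], 0.67)]
tape_roll top [([0.7694, 0.1506, 0.0397], 0.73), ([0.4817, 0.0845, 0.0659], 0.68)]
carton scene [([0.7482, 0.2748, 0.0509], 0.72)]
carton top [([0.7293, 0.3, 0.0533], 0.69)]
spray scene [([0.7376, -0.2545, 0.1094], 0.58)]
spray top [([0.7084, -0.2536, 0.1123], 0.98)]
```

```bash
echo
```

```text
(no output)
```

View pics/c_scene.png

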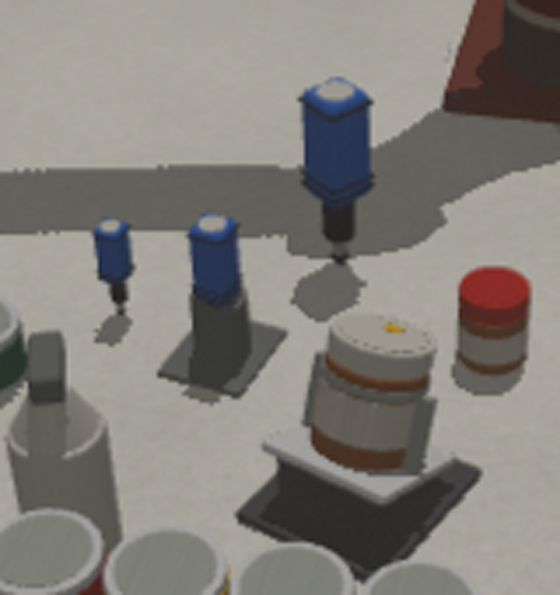

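View pics/c_top.png

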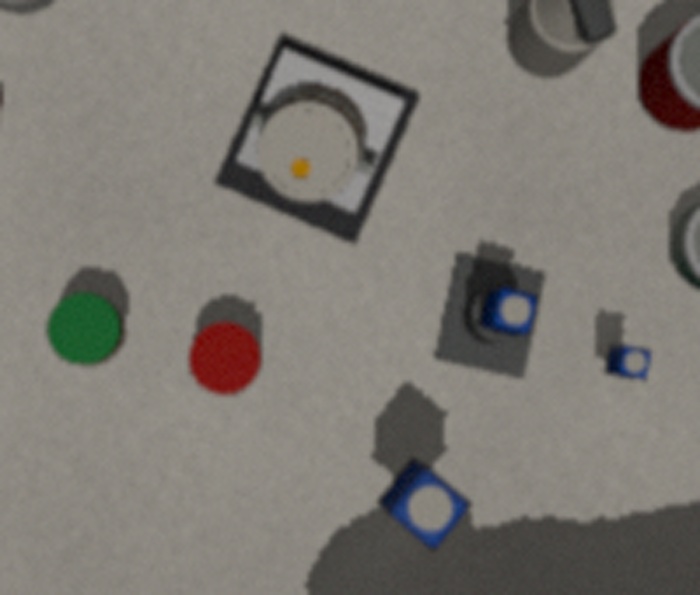

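```bash
python3 - <<'E'
from h import *
np.set_printoptions(precision=4,suppress=True)
T=arm.get_image('top');hsv=cv2.cvtColor(T,cv2.COLOR_RGB2HSV);H,S,V=cv2.split(hsv)
red=((H<8)|(H>172))&(S>150)&(V>60); grn=(H>45)&(H<85)&(S>120)&(V>40)
for nm,m in(('red',red),('grn',grn)):
    n,l,st,c=cv2.connectedComponentsWithStats(m.astype(np.uint8))
    for i in range(1,n):
        if st[i,4]>150 and c[i][1]>150 and c[i][0]<290:
            print(nm,st[i],c[i],'z.066',onz('top',c[i],.066),'z.035',onz('top',c[i],.035))
            box=cv2.minAreaRect(np.argwhere(l==i)[:,::-1].astype(np.float32)); print(box)
            if st[i,4]>900: print([onz('top',p,.035)[:2] for p in cv2.boxPoints(box)])
s=arm.state();print(s['time_s']); print(R.from_quat(s['tcp_rot']).as_matrix())
E
```

```text
red [ 128  158   61   49 2256] [158.9539 181.7558] z.066 [0.6119 0.2329 0.066 ] z.035 [0.616  0.2401 0.035 ]
((157.9573974609375, 181.81239318847656), (56.34220504760742, 42.335472106933594), 7.765166282653809)
[array([0.5681, 0.3225]), array([0.6814, 0.3131]), array([0.6638, 0.1625]), array([0.5509, 0.1733])]
red [245 232  19  20 308] [253.8734 241.5162] z.066 [ 0.4628 -0.0172  0.066 ] z.035 [ 0.4629 -0.0166  0.035 ]
((254.0, 241.5), (19.0, 18.0), 90.0)
grn [204 224  20  19 307] [213.8208 233.2182] z.066 [0.4818 0.086  0.066 ] z.035 [0.4824 0.0893 0.035 ]
((213.5, 233.0), (18.0, 19.0), 90.0)
grn [ 109  228   62   46 2337] [140.2071 250.6119] z.066 [0.4335 0.2727 0.066 ] z.035 [0.4328 0.281  0.035 ]
((139.4539031982422, 250.57630920410156), (58.2538948059082, 42.78331756591797), 4.573921203613281)
[array([0.3819, 0.3609]), array([0.4932, 0.3583]), array([0.4842, 0.2045]), array([0.3732, 0.2086])]
1.55
[[ 0.9672  0.254  -0.    ]
 [ 0.254  -0.9672  0.    ]
 [-0.     -0.     -1.    ]]
```

The top crop shows the middle tester's cap at full-frame (337,229), standing in the grey holder. The large one (312,285) and the small one (370,243) stand free, so the choice is confirmed. Next I move over the red jar, keeping clear of the tall box.

Call:
{"api": "send_rows", "payload": {"rows": [[[0, 0, -0.05, 27, 42, 0, 0], [0, 0, -0.05, 27, 42, 0, 0], [0, 0, -0.05, 27, 42, 0, 0], [0, 0, -0.05, 27, 42, 0, 0], [0, 0, -0.05, 27, 42, 0, 0], [0, 0, 0, 25, 42, 0, 0], [0, 0, 0, 25, 42, 0, 0], [0, 0, 0, 25, 42, 0, 0], [0, 0, 0, 25, 42, 0, 0], [0, 0, 0, 25, 42, 0, 0], [0, 0, 0, 10, 50, 0, 0], [0, 0, 0, 10, 50, 0, 0], [0, 0, 0, 10, 50, 0, 0], [0, 0, 0, 0, 0, 0, 0]]]}}

```text
time_s: 3.3
eef_pos: [0.4606, -0.0388, 0.2387]
tcp_rot: [1.0, -0.001, 0.003, 0.002]
ft_force: [0.1, 0.4, -0.6]
width: 0.0869
```

```bash
cat > st.py <<'E'
from h import *
np.set_printoptions(precision=4,suppress=True)
s=arm.state();M=R.from_quat(s['tcp_rot']).as_matrix()
print('t',s['time_s'],'p',s['eef_pos'],'y',M[:,1],'z',M[:,2],'F',s['ft_force'],'w',s['width'],'j',s['joints'])
E
python3 - <<'E'
import st
from h import *
im=arm.get_image('wrist');cv2.imwrite('pics/w1.png',im[:,:,::-1])
print(proj('wrist',[.463,-.017,.066]),proj('wrist',[.482,.086,.066]))
E
```

```text
t 3.3 p [ 0.4606 -0.0388  0.2387] y [-0.0024 -1.      0.0043] z [ 0.005  -0.0043 -1.    ] F [ 0.1207  0.4307 -0.6254] w 0.08686530422891639 j [ 0.5327 -0.0331 -0.5294  1.8768 -0.013   1.2883 -1.5661]
[224.7938 179.8587] [132.6418 163.9314]
```

View pics/w1.png

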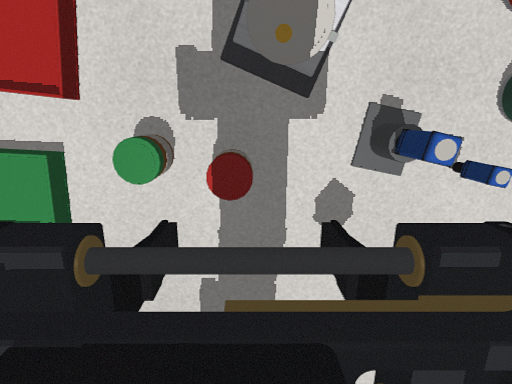

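The wrist view shows the red lid at (230,176), the green lid at (139,160), the yellow dot at (284,33) and the tester at the upper right (445,149). I'll turn these into positions.

```bash
python3 - <<'E'
from h import *
np.set_printoptions(precision=4,suppress=True)
print(onz('wrist',(229.5,176),.066),onz('wrist',(139,160),.066))
print(tri([('top',(253.9,241.5)),('wrist',(229.5,176))]))
E
```

```text
[ 0.4675 -0.0225  0.066 ] [0.4864 0.0784 0.066 ]
[ 0.4625 -0.0188  0.0392]
```

Call:
{"api": "send_rows", "payload": {"rows": [[[0, 0, 0, 4, 19, -10, 0], [0, 0, 0, 0, 0, -50, 0], [0, 0, 0, 0, 0, -50, 0], [0, 0, 0, 0, 0, -40, 0], [0, 0, 0, 0, 0, 0, 0]]]}}

```text
time_s: 3.98
eef_pos: [0.4643, -0.0286, 0.0859]
tcp_rot: [1.0, -0.007, 0.004, 0.004]
ft_force: [-0.6, 0.4, 0.5]
width: 0.0871
```

```bash
python3 - <<'E'
import st
from h import *
im=arm.get_image('scene');cv2.imwrite('pics/s2.png',cv2.resize(im[90:260,200:380],None,fx=3.5,fy=3.5,interpolation=2)[:,:,::-1])
im=arm.get_image('wrist');cv2.imwrite('pics/w2.png',im[:,:,::-1])
E
```

```text
t 3.975 p [ 0.4643 -0.0286  0.0859] y [-0.0138 -0.9999  0.0078] z [ 0.0074 -0.0079 -0.9999] F [-0.6269  0.3666  0.4895] w 0.08714999668917332 j [ 0.4897  0.137  -0.5578  2.0568  0.0984  0.9637 -1.7042]
```

View pics/s2.png

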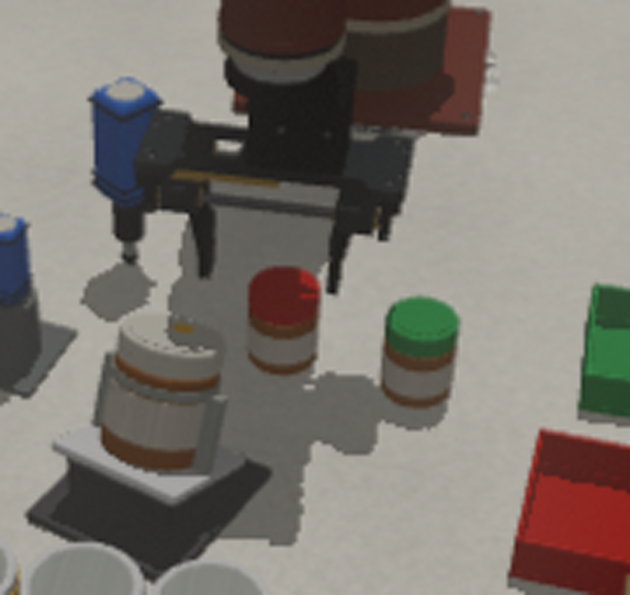

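View pics/w2.png

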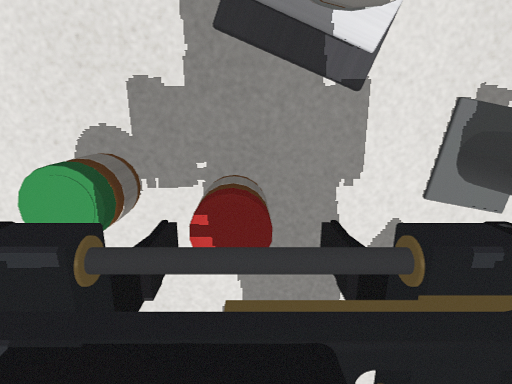

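The wrist view shows the red lid centred at about (231,228), with the fingers straddling it and the jaw centre at column 245. The jaws need about 9 mm more +y.

```bash
python3 - <<'E'
from h import *
np.set_printoptions(precision=4,suppress=True)
im=arm.get_image('wrist');hsv=cv2.cvtColor(im,cv2.COLOR_RGB2HSV)
m=((hsv[...,0]<6)|(hsv[...,0]>174))&(hsv[...,1]>150)&(hsv[...,2]>50)
m[:, :150]=0;ys,xs=np.nonzero(m);print(xs.min(),xs.max(),ys.min(),ys.max())
for u,v in((231,229),(231,188),(231,245)):print(onz('wrist',(u,v),.066))
for x in(.460,.465,.470):print(x,[proj('wrist',[x+a,-.0195+b,.066]).round() for a,b in((.027,0),(0,.027),(0,-.027))])
E
```

```text
191 271 189 246
[ 0.4702 -0.019   0.066 ]
[ 0.4973 -0.0197  0.066 ]
[ 0.4591 -0.0186  0.066 ]
0.46 [array([231., 204.]), array([191., 244.]), array([274., 243.])]
0.465 [array([231., 196.]), array([190., 237.]), array([274., 236.])]
0.47 [array([231., 188.]), array([190., 230.]), array([274., 229.])]
```

Call:
{"api": "send_rows", "payload": {"rows": [[[0, 0, 0.01, 4, 11, 0, 0], [0, 0, 0, 0, 0, 0, 0], [0, 0, 0, 0, 0, -28, 0], [0, 0, 0, 0, 0, -25, 0], [0, 0, 0, 0, 0, 0, 0]]]}}

```text
time_s: 4.75
eef_pos: [0.4764, -0.0162, 0.0416]
tcp_rot: [1.0, -0.001, 0.013, 0.005]
ft_force: [-0.2, 0.2, -0.0]
width: 0.0871
```

```bash
python3 st.py
```

```text
t 4.75 p [ 0.4764 -0.0162  0.0416] y [-0.0022 -0.9999  0.0108] z [ 0.0253 -0.0108 -0.9996] F [-0.1754  0.2002 -0.0418] w 0.08710934226988175 j [ 0.4487  0.2189 -0.5586  2.0813  0.1706  0.8567 -1.7813]
```

Call:
{"api": "send_rows", "payload": {"rows": [[[0.011, 0.025, 0, -9, -3, -4, 0], [0, 0, 0, 0, 0, -4, 0], [0, 0, 0, 0, 0, 0, 0]]]}}

```text
time_s: 5.12
eef_pos: [0.4684, -0.0196, 0.0357]
tcp_rot: [1.0, -0.001, 0.001, -0.0]
ft_force: [0.9, -0.4, 0.5]
width: 0.087
```

```bash
python3 st.py
```

```text
t 5.125 p [ 0.4684 -0.0196  0.0357] y [-0.0023 -1.     -0.0004] z [ 0.0018  0.0003 -1.    ] F [ 0.8764 -0.4204  0.4689] w 0.08701544086537583 j [ 0.461   0.2299 -0.5564  2.0839  0.1584  0.866  -1.7594]
```

Good position: I close, then lift a little.

Call:
{"api": "send_rows", "payload": {"rows": [[[0, 0, 0, 0, 0, -2, 1], [0, 0, 0, 0, 0, 0, 1], [0, 0, 0, 0, 0, 0, 1], [0, 0, 0, 0, 0, 0, 1], [0, 0, 0, 0, 0, 0, 1], [0, 0, 0, 0, 0, 0, 1], [0, 0, 0, 0, 0, 10, 1], [0, 0, 0, 0, 0, 10, 1], [0, 0, 0, 0, 0, 0, 1]]]}}

```text
time_s: 6.25
eef_pos: [0.4689, -0.0194, 0.0558]
tcp_rot: [1.0, -0.001, 0.002, -0.0]
ft_force: [-0.7, -0.4, -1.3]
width: 0.053
```

```bash
python3 st.py
```

```text
t 6.25 p [ 0.4689 -0.0194  0.0558] y [-0.0019 -1.     -0.0002] z [ 0.003   0.0002 -1.    ] F [-0.7259 -0.4322 -1.2613] w 0.05301313857483135 j [ 0.4713  0.197  -0.5634  2.0689  0.1332  0.9067 -1.738 ]
```

Call:
{"api": "send_rows", "payload": {"rows": [[[0, 0, 0, 0, 0, 40, 1], [0, 0, 0, 0, 0, 40, 1], [0, 0, 0, 0, 0, 20, 1], [0, 0, -0.02, 20, 35, 0, 1], [0, 0, -0.02, 20, 35, 0, 1], [0, 0, -0.02, 20, 35, 0, 1], [0, 0, -0.02, 20, 35, 0, 1], [0, 0, -0.02, 20, 35, 0, 1], [0, 0, 0, 20, 35, 0, 1], [0, 0, 0, 18, 30, 0, 1], [0, 0, 0, 8, 20, 0, 1], [0, 0, 0, 0, 0, 0, 1]]]}}

```text
time_s: 7.75
eef_pos: [0.6172, 0.2465, 0.158]
tcp_rot: [0.998, -0.056, 0.001, 0.001]
ft_force: [-0.3, -1.2, -0.2]
width: 0.0532
```

```bash
python3 st.py; python3 - <<'E'
from h import *
im=arm.get_image('wrist');cv2.imwrite('pics/w3.png',im[:,:,::-1])
im=arm.get_image('scene');cv2.imwrite('pics/s3.png',im[:,:,::-1])
E
```

```text
t 7.75 p [0.6172 0.2465 0.158 ] y [-0.1117 -0.9937  0.002 ] z [ 0.0019 -0.0022 -1.    ] F [-0.2947 -1.163  -0.2049] w 0.053243758632280196 j [ 0.029   0.4917 -0.6532  1.4956  0.3093  1.258  -2.3451]
```

View pics/w3.png

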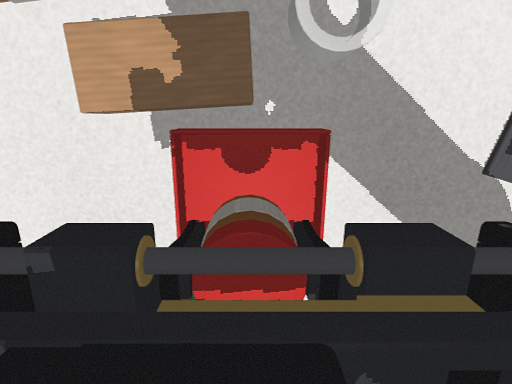

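View pics/s3.png

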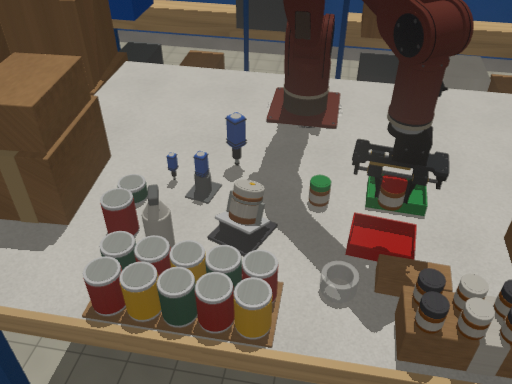

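The wrist view shows the red tray's far rim at row 129, columns 171 to 330, with the jar over it. I'll check the tray centre against the TCP.

```bash
python3 - <<'E'
from h import *
np.set_printoptions(precision=4,suppress=True)
a=onz('wrist',(171,129),.035);b=onz('wrist',(330,129),.035);print(a,b,np.linalg.norm(a-b))
d=(a-b)/np.linalg.norm(a-b); inn=np.array([-d[1],d[0],0]); print('yaw',np.arctan2(-d[0],d[1])); print('c',(a+b)/2+inn*.0575, (a+b)/2-inn*.0575)
E
```

```text
[0.686  0.3058 0.035 ] [0.6692 0.1598 0.035 ] 0.1469955252520555
yaw -0.11470846414156394
c [0.6205 0.2394 0.035 ] [0.7348 0.2262 0.035 ]
```

Call:
{"api": "send_rows", "payload": {"rows": [[[0, 0, 0, 0, -5, -20, 1], [0, 0, 0, 0, 0, -35, 1], [0, 0, 0, 0, 0, -30, 1], [0, 0, 0, 0, 0, -15, 1], [0, 0, 0, 0, 0, 0, 1]]]}}

```text
time_s: 8.48
eef_pos: [0.6165, 0.2301, 0.0518]
tcp_rot: [0.998, -0.061, 0.001, 0.004]
ft_force: [-0.1, -0.9, -0.7]
width: 0.0534
```

```bash
python3 st.py
```

```text
t 8.475 p [0.6165 0.2301 0.0518] y [-0.121  -0.9926  0.0085] z [ 0.0013 -0.0087 -1.    ] F [-0.0998 -0.9019 -0.6983] w 0.053438071803482784 j [ 0.0256  0.5782 -0.613   1.6048  0.374   1.0801 -2.3826]
```

Call:
{"api": "send_rows", "payload": {"rows": [[[0.009, 0, 0, 1, 11, 0, 1], [0, 0, 0, 0, 0, -5, 1], [0, 0, 0, 0, 0, -4, 1], [0, 0, 0, 0, 0, -2, 1], [0, 0, 0, 0, 0, 0, 1]]]}}

```text
time_s: 9.1
eef_pos: [0.6192, 0.2427, 0.0433]
tcp_rot: [0.998, -0.061, 0.003, -0.001]
ft_force: [0.3, 0.5, -0.6]
width: 0.0533
```

```bash
python3 st.py
```

```text
t 9.1 p [0.6192 0.2427 0.0433] y [-0.121  -0.9926 -0.0033] z [ 0.0056  0.0026 -1.    ] F [ 0.2995  0.4712 -0.581 ] w 0.053295286815372114 j [ 0.011   0.5959 -0.612   1.5988  0.3789  1.0614 -2.397 ]
```

Call:
{"api": "send_rows", "payload": {"rows": [[[0, 0.003, 0, 0, 0, -2, 1], [0, 0, 0, 0, 0, -2, 1], [0, 0, 0, 0, 0, -2, 1], [0, 0, 0, 0, 0, 0, 1]]]}}

```text
time_s: 9.6
eef_pos: [0.6198, 0.2428, 0.0384]
tcp_rot: [0.998, -0.061, 0.002, -0.001]
ft_force: [-0.5, -0.4, -2.2]
width: 0.0533
```

```bash
python3 st.py
```

```text
t 9.6 p [0.6198 0.2428 0.0384] y [-0.1213 -0.9926 -0.003 ] z [ 0.0036  0.0025 -1.    ] F [-0.4709 -0.4391 -2.2171] w 0.053297178410459306 j [ 0.0092  0.6033 -0.6096  1.5986  0.3818  1.0567 -2.3986]
```

Call:
{"api": "send_rows", "payload": {"rows": [[[0, 0, 0, 0, 0, -2, 1], [0, 0, 0, 0, 0, -1, 1], [0, 0, 0, 0, 0, 0, 1]]]}}

```text
time_s: 9.98
eef_pos: [0.6201, 0.243, 0.0384]
tcp_rot: [0.998, -0.061, 0.002, -0.001]
ft_force: [0.2, 0.1, -1.4]
width: 0.0534
```

```bash
python3 st.py
```

```text
t 9.975 p [0.6201 0.243  0.0384] y [-0.1214 -0.9926 -0.0024] z [ 0.0051  0.0018 -1.    ] F [ 0.1936  0.0743 -1.4107] w 0.053354037596567344 j [ 0.008   0.6032 -0.609   1.5987  0.3831  1.0559 -2.4   ]
```

Call:
{"api": "send_rows", "payload": {"rows": [[[0, 0, 0, 0, 0, -4, 1], [0, 0, 0, 0, 0, -3, 1]]]}}

```text
time_s: 10.22
eef_pos: [0.621, 0.2432, 0.0376]
tcp_rot: [0.998, -0.061, 0.004, -0.0]
ft_force: [-12.8, -6.9, 29.8]
width: 0.0534
```

```bash
python3 st.py
```

```text
t 10.225 p [0.621  0.2432 0.0376] y [-0.1218 -0.9925 -0.001 ] z [ 0.0079 -0.     -1.    ] F [-12.8152  -6.8697  29.8122] w 0.053366436537496814 j [ 0.0057  0.6042 -0.6077  1.5986  0.3869  1.0538 -2.4035]
```

Contact confirmed (30 N). I ease off, let go and rise.

Call:
{"api": "send_rows", "payload": {"rows": [[[0, 0, 0, 0, 0, 1, 1], [0, 0, 0, 0, 0, 0, 1], [0, 0, 0, 0, 0, 0, 0.15], [0, 0, 0, 0, 0, 0, 0.15], [0, 0, 0, 0, 0, 0, 0.15], [0, 0, 0, 0, 0, 0, 0.15], [0, 0, 0, 0, 0, 20, 0.15], [0, 0, 0, 0, 0, 40, 0.15], [0, 0, 0, 0, 0, 40, 0.15], [0, 0, 0, 0, 0, 40, 0.15], [0, 0, 0, 0, 0, 0, 0]]]}}

```text
time_s: 11.6
eef_pos: [0.6209, 0.2441, 0.1885]
tcp_rot: [0.998, -0.061, 0.006, -0.002]
ft_force: [0.0, 0.2, 0.3]
width: 0.0781
```

```bash
python3 st.py; python3 - <<'E'
from h import *
im=arm.get_image('wrist');cv2.imwrite('pics/w4.png',im[:,:,::-1])
im=arm.get_image('scene');cv2.imwrite('pics/s4.png',im[:,:,::-1])
E
```

```text
t 11.6 p [0.6209 0.2441 0.1885] y [-0.1208 -0.9927 -0.0038] z [ 0.0113  0.0025 -0.9999] F [0.0297 0.1577 0.3141] w 0.07811402727173317 j [ 0.0382  0.4674 -0.6593  1.4633  0.2947  1.299  -2.3371]
```

View pics/w4.png

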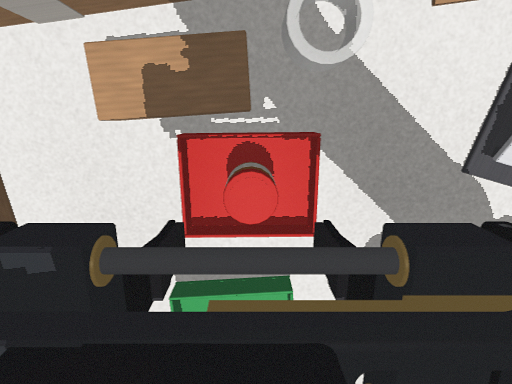

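View pics/s4.png

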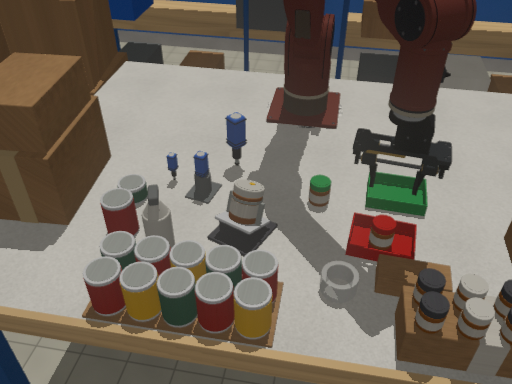

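The scene view shows the red jar upright in the red tray at (383,232), and the wrist view shows its lid centred there at (250,198). Next is the green jar.

Call:
{"api": "send_rows", "payload": {"rows": [[[0, 0, 0.03, -30, -38, 0, 0], [0, 0, 0.03, -30, -38, 0, 0], [0, 0, 0.03, -30, -38, 0, 0], [0, 0, 0.03, -30, -38, 0, 0], [0, 0, 0, -8, -5, -40, 0], [0, 0, 0, 0, 0, -30, 0], [0, 0, 0, 0, 0, -20, 0], [0, 0, 0, 0, 0, 0, 0]]]}}

```text
time_s: 12.7
eef_pos: [0.4814, 0.0785, 0.0855]
tcp_rot: [1.0, -0.0, -0.003, 0.001]
ft_force: [-1.0, -0.2, 0.2]
width: 0.0871
```

```bash
python3 st.py; python3 - <<'E'
from h import *
np.set_printoptions(precision=4,suppress=True)
im=arm.get_image('wrist');cv2.imwrite('pics/w5.png',im[:,:,::-1])
hsv=cv2.cvtColor(im,cv2.COLOR_RGB2HSV);H,S,V=cv2.split(hsv)
m=((H>45)&(H<85)&(S>120)&(V>40)).astype(np.uint8)
n,l,st,c=cv2.connectedComponentsWithStats(m)
for i in range(1,n):
    if st[i,4]>300: print(st[i],c[i],onz('wrist',(c[i][0],st[i,1]),.066)-[.027,0,0])
E
```

```text
t 12.7 p [0.4814 0.0785 0.0855] y [-0.     -1.      0.0018] z [-0.006  -0.0018 -1.    ] F [-1.0454 -0.1524  0.2481] w 0.08711234926172126 j [ 0.3735  0.215  -0.6822  1.9914  0.1611  0.9946 -1.9573]
[ 194  183   83   64 4475] [235.1761 217.8682] [0.4882 0.0848 0.066 ]
[   0  191   97   32 2854] [ 46.3781 207.5161] [0.4833 0.1992 0.066 ]
```

View pics/w5.png

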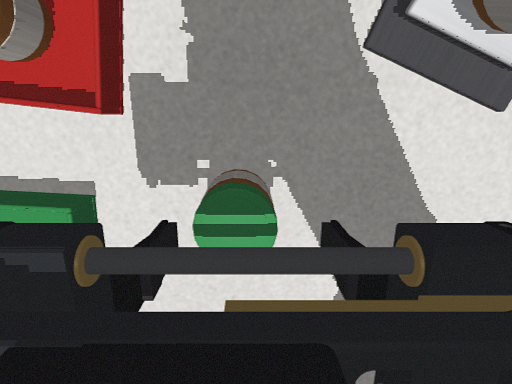

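The wrist view shows the green lid at columns 194 to 277, front edge at row 183, which puts the jar at about (0.488, 0.085).

Call:
{"api": "send_rows", "payload": {"rows": [[[0, -0.006, 0, 5, 6, 0, 0], [0, 0, 0, 0, 0, -20, 0], [0, 0, 0, 0, 0, -20, 0], [0, 0, 0, 0, 0, -8, 0], [0, 0, 0, 0, 0, 0, 0]]]}}

```text
time_s: 13.38
eef_pos: [0.4915, 0.0876, 0.0418]
tcp_rot: [1.0, 0.0, 0.005, 0.0]
ft_force: [0.2, -0.4, 0.3]
width: 0.0871
```

```bash
python3 st.py
```

```text
t 13.375 p [0.4915 0.0876 0.0418] y [ 0.0009 -1.      0.0004] z [ 0.0099 -0.0004 -1.    ] F [ 0.2323 -0.3742  0.2968] w 0.08710743613845612 j [ 0.3298  0.2943 -0.6653  2.013   0.2354  0.8987 -2.0307]
```

Call:
{"api": "send_rows", "payload": {"rows": [[[0, 0.01, 0, -4, -2, -5, 0], [0, 0, 0, 0, 0, -5, 0], [0, 0, 0, 0, 0, 0, 0], [0, 0, 0, 0, 0, 0, 1], [0, 0, 0, 0, 0, 0, 1], [0, 0, 0, 0, 0, 0, 1], [0, 0, 0, 0, 0, 0, 1], [0, 0, 0, 0, 0, 0, 1], [0, 0, 0, 0, 0, 0, 1]]]}}

```text
time_s: 14.5
eef_pos: [0.4887, 0.0857, 0.0332]
tcp_rot: [1.0, 0.0, 0.001, 0.0]
ft_force: [-0.0, 0.7, 0.8]
width: 0.0534
```

```bash
python3 st.py
```

```text
t 14.5 p [0.4887 0.0857 0.0332] y [ 0.0007 -1.      0.0003] z [ 0.0024 -0.0003 -1.    ] F [-0.0412  0.747   0.8282] w 0.053372516885309966 j [ 0.328   0.3073 -0.6608  2.0199  0.2428  0.8886 -2.0344]
```

Call:
{"api": "send_rows", "payload": {"rows": [[[0, 0, 0, 0, 0, 15, 1], [0, 0, 0, 0, 0, 35, 1], [0, 0, 0, 0, 0, 40, 1], [0, 0, 0, 0, 0, 30, 1], [0, 0, -0.008, -10, 36, 0, 1], [0, 0, -0.008, -10, 36, 0, 1], [0, 0, -0.008, -10, 36, 0, 1], [0, 0, -0.008, -10, 36, 0, 1], [0, 0, -0.008, -8, 30, 0, 1], [0, 0, 0, 0, 12, 0, 1], [0, 0, 0, 0, 0, 0, 1]]]}}

```text
time_s: 15.88
eef_pos: [0.4382, 0.277, 0.1666]
tcp_rot: [1.0, -0.02, 0.004, -0.0]
ft_force: [0.7, 0.4, -1.0]
width: 0.0531
```

```bash
python3 st.py; python3 - <<'E'
from h import *
im=arm.get_image('wrist');cv2.imwrite('pics/w6.png',im[:,:,::-1])
E
```

```text
t 15.875 p [0.4382 0.277  0.1666] y [-0.0406 -0.9992 -0.0007] z [ 0.0081  0.0003 -1.    ] F [ 0.7374  0.3878 -0.9652] w 0.05309253441391484 j [ 0.1127  0.1987 -0.8411  1.8443  0.1665  1.1626 -2.3955]
```

View pics/w6.png

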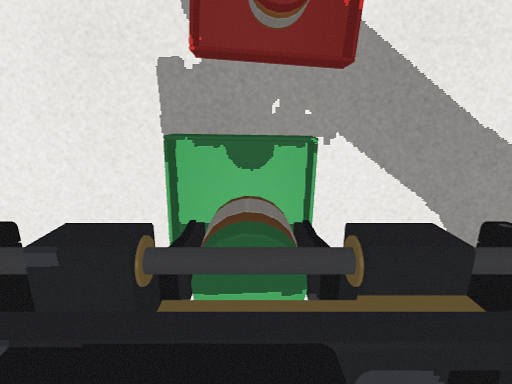

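The green tray's far rim runs from (164,135) to (318,138).

```bash
python3 - <<'E'
from h import *
np.set_printoptions(precision=4,suppress=True)
a=onz('wrist',(164,135),.035);b=onz('wrist',(318,138),.035);print(a,b,np.linalg.norm(a-b))
d=(a-b)/np.linalg.norm(a-b); inn=np.array([-d[1],d[0],0]); print('yaw',np.arctan2(-d[0],d[1])); print('c',(a+b)/2+inn*.0575)
E
```

```text
[0.4974 0.353  0.035 ] [0.4884 0.2054 0.035 ] 0.14787789314062508
yaw -0.060962419640203554
c [0.4355 0.2827 0.035 ]
```

Call:
{"api": "send_rows", "payload": {"rows": [[[0, 0.008, -0.02, -2, 6, -15, 1], [0, 0, 0, 0, 0, -30, 1], [0, 0, 0, 0, 0, -30, 1], [0, 0, 0, 0, 0, -20, 1], [0, 0, 0, 0, 0, -10, 1], [0, 0, 0, 0, 0, 0, 1]]]}}

```text
time_s: 16.68
eef_pos: [0.4408, 0.2748, 0.0595]
tcp_rot: [0.999, -0.036, 0.001, 0.002]
ft_force: [0.4, 0.5, -1.0]
width: 0.0532
```

```bash
python3 st.py
```

```text
t 16.675 p [0.4408 0.2748 0.0595] y [-0.0722 -0.9974  0.0031] z [ 0.002  -0.0033 -1.    ] F [ 0.4182  0.4925 -1.048 ] w 0.05315648445179827 j [ 0.0446  0.3448 -0.7899  1.9416  0.2991  0.9743 -2.5297]
```

Call:
{"api": "send_rows", "payload": {"rows": [[[0, 0, 0.03, -5, 8, -4, 1], [0, 0, 0, 0, 0, -7, 1], [0, 0, 0, 0, 0, -5, 1], [0, 0, 0, 0, 0, -3, 1], [0, 0, 0, 0, 0, 0, 1]]]}}

```text
time_s: 17.3
eef_pos: [0.4365, 0.2843, 0.0412]
tcp_rot: [1.0, -0.02, 0.003, 0.001]
ft_force: [0.6, 0.3, -0.7]
width: 0.0533
```

```bash
python3 st.py
```

```text
t 17.3 p [0.4365 0.2843 0.0412] y [-0.0396 -0.9992  0.0017] z [ 0.0051 -0.0019 -1.    ] F [ 0.5608  0.3205 -0.6728] w 0.05330031803700006 j [ 0.0155  0.3749 -0.7842  1.9538  0.3319  0.9405 -2.5429]
```

Call:
{"api": "send_rows", "payload": {"rows": [[[0, 0, 0, 0, 0, -3, 1], [0, 0, 0, 0, 0, -2, 1], [0, 0, 0, 0, 0, 0, 1]]]}}

```text
time_s: 17.68
eef_pos: [0.437, 0.2844, 0.0374]
tcp_rot: [1.0, -0.02, 0.003, 0.001]
ft_force: [-0.2, -0.5, -1.8]
width: 0.0532
```

```bash
python3 st.py
```

```text
t 17.675 p [0.437  0.2844 0.0374] y [-0.0401 -0.9992  0.0024] z [ 0.006  -0.0026 -1.    ] F [-0.1574 -0.4579 -1.7606] w 0.0532283302445581 j [ 0.0105  0.3807 -0.7797  1.9558  0.3386  0.9339 -2.5487]
```

Call:
{"api": "send_rows", "payload": {"rows": [[[0, 0, 0, 0, 0, -2, 1], [0, 0, 0, 0, 0, -2, 1]]]}}

```text
time_s: 17.92
eef_pos: [0.4374, 0.2844, 0.037]
tcp_rot: [1.0, -0.02, 0.004, 0.003]
ft_force: [-12.3, -8.9, 36.4]
width: 0.0532
```

```bash
python3 st.py
```

```text
t 17.925 p [0.4374 0.2844 0.037 ] y [-0.0405 -0.9992  0.0052] z [ 0.0073 -0.0055 -1.    ] F [-12.3199  -8.8879  36.4487] w 0.05315486100780714 j [ 0.0064  0.3818 -0.7773  1.9548  0.3422  0.935  -2.5529]
```

Call:
{"api": "send_rows", "payload": {"rows": [[[0, 0, 0, 0, 0, 1, 1], [0, 0, 0, 0, 0, 0, 1], [0, 0, 0, 0, 0, 0, 0.15], [0, 0, 0, 0, 0, 0, 0.15], [0, 0, 0, 0, 0, 0, 0.15], [0, 0, 0, 0, 0, 0, 0.15], [0, 0, 0, 0, 0, 20, 0.15], [0, 0, 0, 0, 0, 40, 0.15], [0, 0, 0, 0, 0, 40, 0.15], [0, 0, 0, 0, 0, 40, 0.15], [0, 0, 0, 0, 0, 50, 0], [0, 0, 0, 0, 0, 0, 0]]]}}

```text
time_s: 19.42
eef_pos: [0.436, 0.286, 0.2409]
tcp_rot: [1.0, -0.019, 0.005, 0.001]
ft_force: [-0.2, 0.2, -1.0]
width: 0.0843
```

```bash
python3 st.py; python3 - <<'E'
from h import *
im=arm.get_image('wrist');cv2.imwrite('pics/w7.png',im[:,:,::-1])
im=arm.get_image('scene');cv2.imwrite('pics/s7.png',im[:,:,::-1])
E
```

```text
t 19.425 p [0.436  0.286  0.2409] y [-0.0374 -0.9993  0.0022] z [ 0.0109 -0.0026 -0.9999] F [-0.2265  0.2223 -1.0122] w 0.08425164875033675 j [ 0.1258  0.1388 -0.8592  1.7396  0.1182  1.3064 -2.3671]
```

View pics/w7.png

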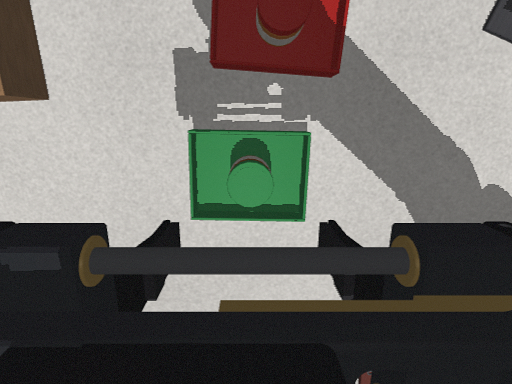

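View pics/s7.png

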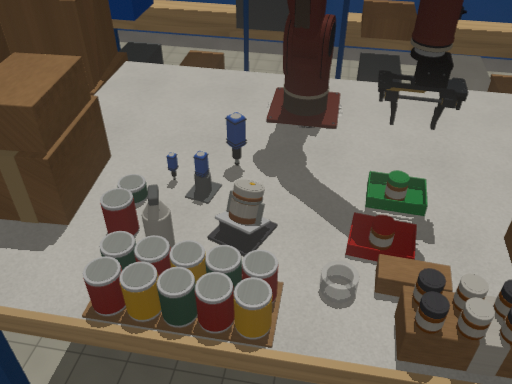

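Both jars stand upright in their trays: green at (397,187) and red at (383,232) in the scene view. I go over the big jar for a look at the dot on the way to the tester.

Call:
{"api": "send_rows", "payload": {"rows": [[[0, 0, 0, 14, -46, 8, 0], [0, 0, 0, 14, -46, 8, 0], [0, 0, 0, 14, -46, 8, 0], [0, 0, 0, 14, -46, 8, 0], [0, 0, 0, 14, -46, 8, 0], [0, 0, 0, 14, -46, 8, 0], [0, 0, 0, 14, -46, 8, 0], [0, 0, 0, 14, -46, 8, 0], [0, 0, 0, 0, 0, 0, 0]]]}}

```text
time_s: 20.65
eef_pos: [0.5409, -0.0962, 0.2924]
tcp_rot: [1.0, -0.016, -0.006, 0.002]
ft_force: [-0.9, 0.8, -0.1]
width: 0.0871
```

```bash
python3 st.py; python3 - <<'E'
from h import *
im=arm.get_image('wrist');cv2.imwrite('pics/w8.png',im[:,:,::-1])
print(arm.recognise('wrist','spot'),arm.camera_model('wrist'))
E
```

```text
t 20.65 p [ 0.5409 -0.0962  0.2924] y [-0.0329 -0.9994  0.0047] z [-0.013  -0.0043 -0.9999] F [-0.9331  0.8246 -0.142 ] w 0.08707919003660909 j [ 0.5687  0.1514 -0.5326  1.5938  0.0822  1.4305 -1.5752]
[{'centre': [0.6241, -0.0783, 0.1253], 'score': 0.59}] {'fx': 287.17904420432495, 'fy': 287.17904420432495, 'cx': 248.8398159645144, 'cy': 193.40929194528923, 'rvec': array([-2.04327758,  2.10235383,  0.28614186]), 'tvec': array([-0.08033362,  0.47390761,  0.59104249])}
```

View pics/w8.png

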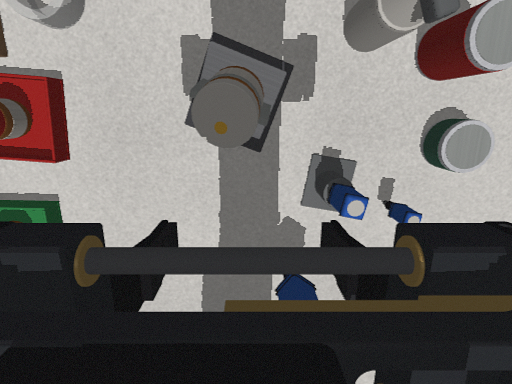

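The dot is at (221,128) in the wrist view, and the tester cap is at (354,208) to the right. I'll fit the spot and lid from all three cameras.

```bash
python3 - <<'E'
from h import *
from scipy.optimize import least_squares
np.set_printoptions(precision=4,suppress=True)
obs={}
for n,(x0,x1,y0,y1) in dict(scene=(225,275,170,200),top=(262,292,172,198),wrist=(190,260,90,150)).items():
    im=arm.get_image(n);hsv=cv2.cvtColor(im,cv2.COLOR_RGB2HSV);H,S,V=cv2.split(hsv)
    m=((H>12)&(H<32)&(S>110)&(V>90)).astype(np.uint8);q=np.zeros_like(m);q[y0:y1,x0:x1]=m[y0:y1,x0:x1]
    k,l,st,c=cv2.connectedComponentsWithStats(q)
    for i in range(1,k): print(n,st[i],c[i])
    w=np.where(q,S.astype(float),0)
    i=1+np.argmax(st[1:,4]); obs[n]=c[i]
    cv2.imwrite(f'pics/lid_{n}.png',cv2.resize(im[y0-35:y1+35,x0-35:x1+35],None,fx=5,fy=5,interpolation=2)[:,:,::-1])
for s in(('scene','top','wrist'),('scene','top'),('top','wrist'),('scene','wrist')):
    P=tri([(n,obs[n]) for n in s]);print(s,P,[ (proj(n,P)-obs[n]).round(1) for n in obs])
E
```

```text
scene [250 183   5   2   8] [252.  183.5]
scene [235 193   1   1   1] [235. 193.]
scene [240 196   1   1   1] [240. 196.]
scene [243 197   1   1   1] [243. 197.]
scene [247 198   1   1   1] [247. 198.]Traceback (most recent call last):
  File "<stdin>", line 11, in <module>
    return _wrapfunc(a, 'argmax', axis=axis, out=out, **kwds)
    return bound(*args, **kwds)
ValueError: attempt to get argmax of an empty sequence
```

```bash
python3 - <<'E'
from h import *
for n in('scene','top','wrist'):
    im=cv2.imread(f'pics/lid_{n}.png');print(im.shape)
E
```

```text
(500, 600, 3)[ WARN:0@0.027] global loadsave.cpp:275 findDecoder imread_('pics/lid_top.png'): can't open/read file: check file path/integrity
Traceback (most recent call last):
AttributeError: 'NoneType' object has no attribute 'shape'
```

```bash
python3 - <<'E'
from h import *
np.set_printoptions(precision=4,suppress=True)
obs={}
src=dict(scene=arm.get_image('scene'),top=cv2.imread('pics/top0.png')[:,:,::-1].copy(),wrist=arm.get_image('wrist'))
for n,(x0,x1,y0,y1) in dict(scene=(245,260,178,190),top=(262,292,172,198),wrist=(190,260,90,150)).items():
    im=src[n];hsv=cv2.cvtColor(im,cv2.COLOR_RGB2HSV);H,S,V=cv2.split(hsv)
    w=np.zeros(S.shape);m=(H>12)&(H<32)&(S>70)&(V>60);w[y0:y1,x0:x1]=(m*(S.astype(float)-50))[y0:y1,x0:x1]
    ys,xs=np.mgrid[:384,:512];obs[n]=np.array([(w*xs).sum(),(w*ys).sum()])/w.sum();print(n,obs[n],(w>0).sum())
    cv2.imwrite(f'pics/lid_{n}.png',cv2.resize(im[y0-35:y1+35,x0-35:x1+35],None,fx=5,fy=5,interpolation=2)[:,:,::-1])
for s in(('scene','top','wrist'),('scene','top'),('top','wrist'),('scene','wrist')):
    P=tri([(n,obs[n]) for n in s]);print(s,P,[ (proj(n,P)-obs[n]).round(1) for n in obs])
E
```

```text
scene [251.7874 183.3435] 14
top [275.4398 187.6217] 32
wrist [227.5404 126.0452] 140
('scene', 'top', 'wrist') [ 0.5985 -0.0697  0.1183] [array([-0.3,  0.3]), array([ 0.5, -0.8]), array([-1.6,  2.5])]
('scene', 'top') [ 0.5965 -0.0689  0.1177] [array([0.2, 0. ]), array([ 0.2, -0. ]), array([-2.2,  4.4])]
('top', 'wrist') [ 0.6    -0.0694  0.0885] [array([-0.3, 10.5]), array([0.1, 0. ]), array([-0.1, -0.1])]
('scene', 'wrist') [ 0.6008 -0.0701  0.1207] [array([-0.7,  0.1]), array([ 0.7, -1.9]), array([-1.4,  0.4])]
```

View pics/lid_wrist.png

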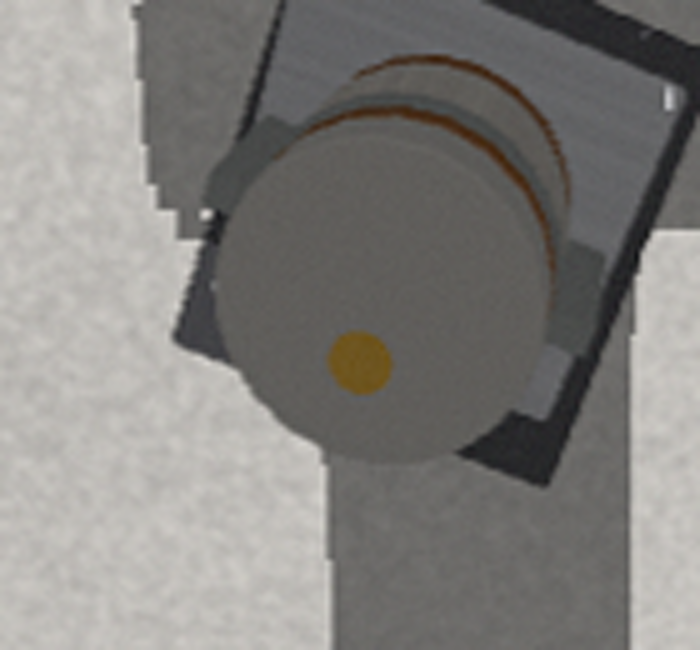

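View pics/lid_scene.png

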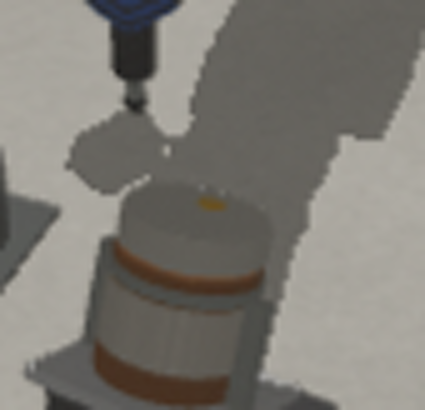

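```bash
python3 - <<'E'
from h import *
np.set_printoptions(precision=4,suppress=True)
f=lambda u,v:(155+(u+.5)/5-.5,55+(v+.5)/5-.5)
for z in(0,.01):
    a=onz('wrist',f(547,487),z);b=onz('wrist',f(176,342),z);print(a,b,np.linalg.norm(a-b),'yaw',np.degrees(np.arctan2(-(b-a)[0],(b-a)[1])))
g=lambda u,v:(190+(u+.5)/3.5-.5,140+(v+.5)/3.5-.5)
c=[onz('top',g(*p),0.0)[:2] for p in((283,36),(418,95),(355,242),(217,182))]
for i in range(4):
    d=c[i]-c[(i+1)%4];print(np.linalg.norm(d),np.degrees(np.arctan2(d[1],d[0])))
print('ctr',np.mean(c,0))
w=f(360,363);P=tri([('scene',(251.8,183.3)),('top',(275.4,187.6)),('wrist',w)]);print(w,P,[onz('wrist',w,z) for z in(.117,.12)])
h=[onz('top',g(*p),0.005)[:2] for p in((457,252),(545,270),(522,378),(435,355))]
for i in range(4):
    d=h[i]-h[(i+1)%4];print('holder',np.linalg.norm(d),np.degrees(np.arctan2(d[1],d[0])))
print(np.mean(h,0))
E
```

```text
[ 0.556  -0.1178  0.    ] [ 0.602  -0.0076  0.    ] 0.11945136115922744 yaw -22.664512154070522
[ 0.5573 -0.1173  0.01  ] [ 0.6023 -0.0095  0.01  ] 0.1167449777238047 yaw -22.664512154070522
0.11605383513245644 67.21121740607309
0.12629650521087268 -22.265522224313504
0.11736780526775183 -112.40424364765248
0.1270790411915064 157.14001403597652
ctr [ 0.6348 -0.0853]
(226.6, 127.2) [ 0.598  -0.0693  0.1184] [array([ 0.5999, -0.0704,  0.117 ]), array([ 0.6   , -0.0706,  0.12  ])]
holder 0.06924482026846158 79.59826390235628
holder 0.08517752507051556 -11.877672951778237
holder 0.06882210236795744 -103.55734320436939
holder 0.08137782677701437 168.42459734257696
[ 0.5004 -0.2196]
```

Call:
{"api": "send_rows", "payload": {"rows": [[[0, 0, -0.043, -23, -30, -8, 0], [0, 0, -0.043, -23, -30, -8, 0], [0, 0, -0.043, -23, -30, -8, 0], [0, 0, -0.043, -23, -30, -8, 0], [0, 0, 0, 0, 0, 0, 0]]]}}

```text
time_s: 21.58
eef_pos: [0.446, -0.2077, 0.2608]
tcp_rot: [0.995, -0.096, -0.005, 0.002]
ft_force: [-0.2, 0.7, -0.1]
width: 0.0869
```

```bash
python3 st.py; python3 - <<'E'
from h import *
im=arm.get_image('wrist');cv2.imwrite('pics/w9.png',im[:,:,::-1])
cv2.imwrite('pics/w9c.png',cv2.resize(im[90:250,170:330],None,fx=3.5,fy=3.5,interpolation=2)[:,:,::-1])
E
```

```text
t 21.575 p [ 0.446  -0.2077  0.2608] y [-0.1912 -0.9815  0.0047] z [-0.0105 -0.0027 -0.9999] F [-0.2455  0.7361 -0.068 ] w 0.08691566235760974 j [ 0.7474  0.0269 -0.4109  1.7771  0.0172  1.349  -1.4305]
```

View pics/w9.png

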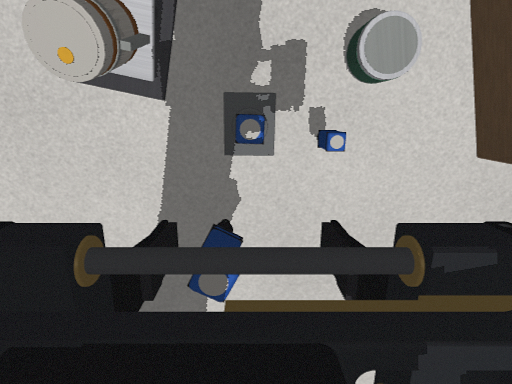

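View pics/w9c.png

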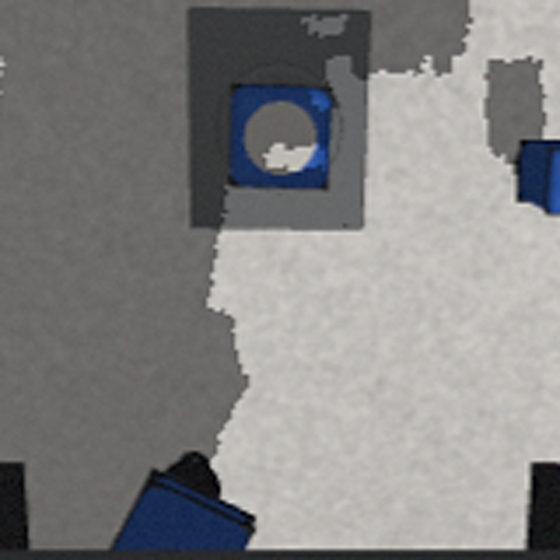

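The wrist crop shows the middle tester's cap at full-frame (249.6,128.5), square to the jaws.

```bash
python3 - <<'E'
from h import *
np.set_printoptions(precision=4,suppress=True)
print(onz('wrist',(249.6,128.5),.122))
print(tri([('top',(190+512/3.5,140+312/3.5)),('wrist',(249.6,128.5))]), onz('top',(190+512/3.5,140+312/3.5),.122))
E
```

```text
[ 0.5052 -0.2206  0.122 ]
[ 0.5009 -0.2221  0.0916] [ 0.497  -0.2186  0.122 ]
```

Call:
{"api": "send_rows", "payload": {"rows": [[[0, -0.005, 0, 28, -6, -20, 0], [0, 0, 0, 26, -6, -25, 0], [0, 0, 0, 0, 0, -30, 0], [0, 0, 0, 0, 0, -25, 0], [0, 0, 0, 0, 0, 0, 0]]]}}

```text
time_s: 22.25
eef_pos: [0.5083, -0.2095, 0.1611]
tcp_rot: [0.996, -0.088, 0.001, 0.001]
ft_force: [-0.4, -0.7, 0.4]
width: 0.0869
```

```bash
python3 st.py; python3 - <<'E'
from h import *
im=arm.get_image('wrist');cv2.imwrite('pics/w10.png',im[:,:,::-1])
im=arm.get_image('scene');cv2.imwrite('pics/s10.png',cv2.resize(im[80:230,130:290],None,fx=3.5,fy=3.5,interpolation=2)[:,:,::-1])
E
```

```text
t 22.25 p [ 0.5083 -0.2095  0.1611] y [-0.1747 -0.9846  0.0012] z [ 0.0019 -0.0016 -1.    ] F [-0.4445 -0.6644  0.4212] w 0.08694761401626482 j [ 0.6941  0.2146 -0.4341  1.7909  0.0992  1.1551 -1.5176]
```

View pics/w10.png

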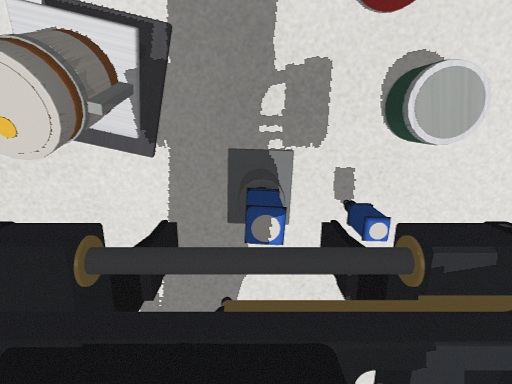

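View pics/s10.png

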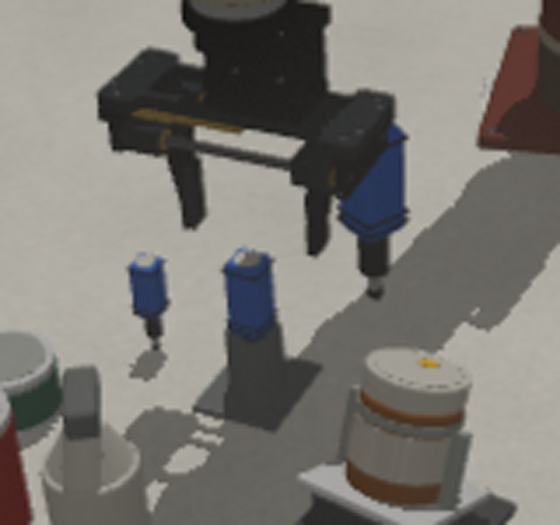

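```bash
python3 - <<'E'
from h import *
np.set_printoptions(precision=4,suppress=True)
print(onz('wrist',(265.5,229),.122), onz('scene',(130+247/3.5,80+257/3.5),.122),proj('wrist',[.497,-.2186,.122]))
s=arm.state()
for d in(.014,-.005):
    M=R.from_quat(s['tcp_rot']).as_matrix();P=s['eef_pos']+M@[0,0,d];print(d,proj('wrist',P))
E
```

```text
[ 0.5025 -0.2232  0.122 ] [ 0.5061 -0.218   0.122 ] [260.3799 237.2083]
0.014 [245.7825 238.7864]
-0.005 [245.4963 253.0772]
```

Call:
{"api": "send_rows", "payload": {"rows": [[[0, 0, -0.02, -5, -12, 0, 0], [0, 0, 0, 0, 0, 0, 0], [0, 0, 0, 0, 0, -20, 0], [0, 0, 0, 0, 0, 0, 0]]]}}

```text
time_s: 22.85
eef_pos: [0.5058, -0.2245, 0.1474]
tcp_rot: [0.995, -0.099, 0.006, 0.003]
ft_force: [-0.1, 0.1, -0.1]
width: 0.0872
```

```bash
python3 st.py; python3 - <<'E'
from h import *
im=arm.get_image('wrist');cv2.imwrite('pics/w11.png',im[:,:,::-1])
E
```

```text
t 22.85 p [ 0.5058 -0.2245  0.1474] y [-0.1976 -0.9803  0.0044] z [ 0.0107 -0.0066 -0.9999] F [-0.1113  0.1082 -0.0721] w 0.087234104427774 j [ 0.7074  0.226  -0.421   1.8068  0.1056  1.1179 -1.519 ]
```

View pics/w11.png

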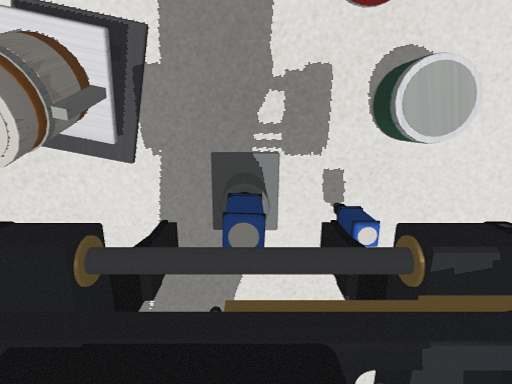

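The tester cap is at (243.5,236), centred between the fingers.

```bash
python3 - <<'E'
from h import *
np.set_printoptions(precision=4,suppress=True)
print(onz('wrist',(243.5,236),.122))
E
```

```text
[ 0.5038 -0.2225  0.122 ]
```

Call:
{"api": "send_rows", "payload": {"rows": [[[0.006, 0.01, 0, -3, 2, -5, 0], [0, 0, 0, 0, 0, -18, 0], [0, 0, 0, 0, 0, -18, 0], [0, 0, 0, 0, 0, -10, 0], [0, 0, 0, 0, 0, 0, 0]]]}}

```text
time_s: 23.52
eef_pos: [0.5036, -0.2223, 0.0948]
tcp_rot: [0.995, -0.099, 0.001, 0.0]
ft_force: [0.1, 0.7, 0.9]
width: 0.0872
```

```bash
python3 st.py
```

```text
t 23.525 p [ 0.5036 -0.2223  0.0948] y [-0.1973 -0.9803  0.0005] z [ 0.0025 -0.001  -1.    ] F [0.0684 0.6794 0.9391] w 0.08721599247866933 j [ 0.6967  0.2834 -0.4157  1.8569  0.1328  1.0256 -1.5424]
```

Call:
{"api": "send_rows", "payload": {"rows": [[[0, 0.003, 0, 0, 0, -6, 0], [0, 0, 0, 0, 0, 0, 0], [0, 0, 0, 0, 0, 0, 1], [0, 0, 0, 0, 0, 0, 1], [0, 0, 0, 0, 0, 0, 1], [0, 0, 0, 0, 0, 0, 1], [0, 0, 0, 0, 0, 0, 1], [0, 0, 0, 0, 0, 0, 1], [0, 0, 0, 0, 0, 0, 1], [0, 0, 0, 0, 0, 0, 1]]]}}

```text
time_s: 24.78
eef_pos: [0.5046, -0.2226, 0.0898]
tcp_rot: [0.995, -0.099, 0.001, 0.001]
ft_force: [-0.0, -0.6, 0.1]
width: 0.0281
```

```bash
python3 st.py
```

```text
t 24.775 p [ 0.5046 -0.2226  0.0898] y [-0.1972 -0.9804  0.0017] z [ 0.0014 -0.002  -1.    ] F [-0.0242 -0.5981  0.1355] w 0.028096876492183245 j [ 0.6938  0.2915 -0.4145  1.8582  0.1382  1.0176 -1.5471]
```

Call:
{"api": "send_rows", "payload": {"rows": [[[0, 0, 0, 0, 0, 10, 1], [0, 0, 0, 0, 0, 12, 1], [0, 0, 0, 0, 0, 14, 1], [0, 0, 0, 0, 0, 14, 1], [0, 0, 0, 0, 0, 20, 1], [0, 0, 0, 0, 0, 30, 1], [0, 0, 0, 0, 0, 30, 1], [0, 0, 0, 0, 0, 20, 1], [0, 0, 0, 0, 0, 0, 1]]]}}

```text
time_s: 25.9
eef_pos: [0.5044, -0.2223, 0.2512]
tcp_rot: [0.995, -0.099, 0.002, 0.002]
ft_force: [-0.7, 0.4, -2.1]
width: 0.0279
```

```bash
python3 st.py; python3 - <<'E'
from h import *
im=arm.get_image('wrist');cv2.imwrite('pics/w12.png',im[:,:,::-1])
im=arm.get_image('scene');cv2.imwrite('pics/s12.png',cv2.resize(im[50:250,130:330],None,fx=3,fy=3,interpolation=2)[:,:,::-1])
E
```

```text
t 25.9 p [ 0.5044 -0.2223  0.2512] y [-0.1968 -0.9804  0.0028] z [ 0.0045 -0.0037 -1.    ] F [-0.6788  0.431  -2.1168] w 0.02788609167414925 j [ 0.717   0.1491 -0.4249  1.6728  0.0654  1.3279 -1.4881]
```

View pics/w12.png

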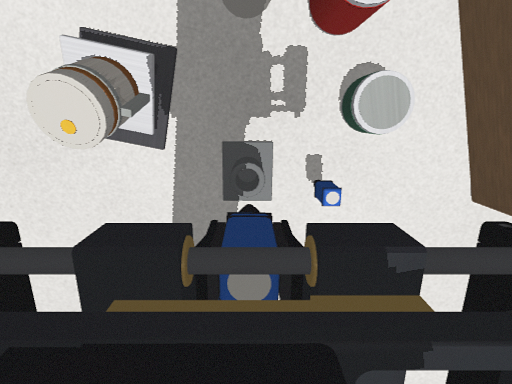

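View pics/s12.png

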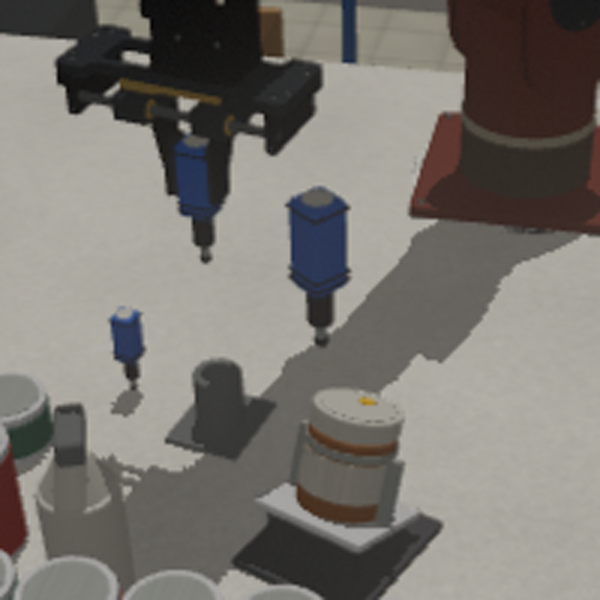

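The tester is out and hanging straight, with its tip at scene (198.7,136). I'll check the tip model against the cameras and get the dot again.

```bash
python3 - <<'E'
from h import *
np.set_printoptions(precision=4,suppress=True)
s=arm.state();M=R.from_quat(s['tcp_rot']).as_matrix()
tip=s['eef_pos']+M@[0,0,.0798];print('tip',tip,proj('scene',tip),proj('wrist',tip))
top=s['eef_pos']+M@[0,0,.0798-.140];print('top',top,proj('scene',top), 'wrist',proj('wrist',top))
S=arm.get_image('scene');W=arm.get_image('wrist');T=arm.get_image('top')
cv2.imwrite('pics/t13.png',cv2.resize(T[140:310,190:390],None,fx=3.5,fy=3.5,interpolation=2)[:,:,::-1])
cv2.imwrite('pics/s13.png',cv2.resize(S[85:150,180:225],None,fx=9,fy=9,interpolation=2)[:,:,::-1])
cv2.imwrite('pics/w13.png',cv2.resize(W[190:305,200:300],None,fx=5,fy=5,interpolation=2)[:,:,::-1])
obs={}
for n,im,(x0,x1,y0,y1) in(('scene',S,(245,260,178,190)),('top',T,(262,292,172,198)),('wrist',W,(55,82,112,140))):
    H,Sa,V=cv2.split(cv2.cvtColor(im,cv2.COLOR_RGB2HSV))
    m=(H>12)&(H<34)&(Sa>70)&(V>60);w=np.zeros(Sa.shape);w[y0:y1,x0:x1]=(m*(Sa.astype(float)-50))[y0:y1,x0:x1]
    ys,xs=np.mgrid[:384,:512]
    if w.sum()>0: obs[n]=np.array([(w*xs).sum(),(w*ys).sum()])/w.sum();print(n,obs[n],(w>0).sum())
for c in(('scene','wrist'),tuple(obs)): P=tri([(n,obs[n]) for n in c]);print(c,P,[(proj(n,P)-obs[n]).round(1) for n in obs])
E
```

```text
tip [ 0.5036 -0.2223  0.1692] [197.8854 136.9055] [246.4644 206.279 ]
top [ 0.5034 -0.2219  0.3092] [193.652   85.0983] wrist [244.1594 323.2085]
scene [251.8836 183.3629] 13
top [275.4421 187.6171] 32
wrist [ 65.7295 124.4572] 175
('scene', 'wrist') [ 0.5998 -0.0688  0.12  ] [array([-0.2,  0.1]), array([ 0.2, -1.5]), array([-0.4,  0.3])]
('scene', 'top', 'wrist') [ 0.5982 -0.0686  0.1189] [array([0. , 0.1]), array([ 0.1, -0.8]), array([0.8, 2.1])]
```

View pics/s13.png

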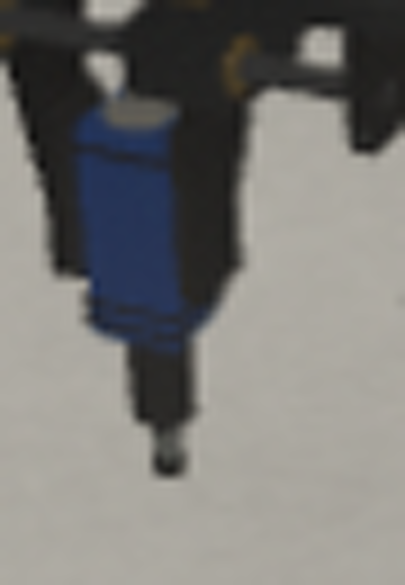

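View pics/w13.png

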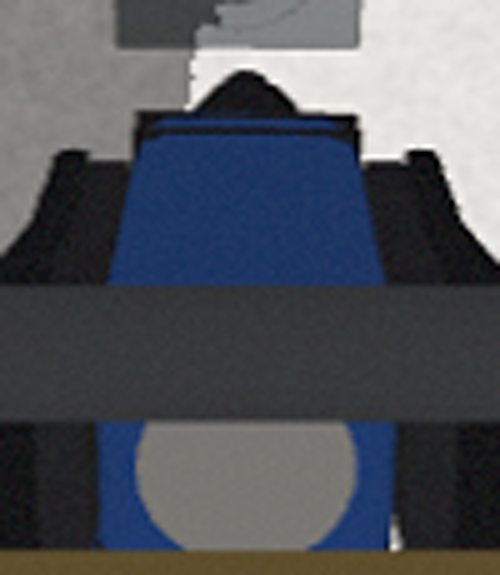

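The tip model agrees with the scene picture to under 1 px. Next I translate to the big jar and tilt.

Call:
{"api": "send_rows", "payload": {"rows": [[[0, 0, 0, 12, 34, 4, 1], [-0.034, -0.08, 0, 12, 34, 0, 1], [-0.034, -0.08, 0, 12, 34, 0, 1], [-0.034, -0.08, 0, 12, 34, 0, 1], [-0.034, -0.08, 0, 10, 30, 0, 1], [0, 0, 0, 0, 0, 0, 1], [0, 0, 0, 0, 0, 0, 1]]]}}

```text
time_s: 27.02
eef_pos: [0.559, -0.0512, 0.2453]
tcp_rot: [0.98, -0.098, 0.165, 0.051]
ft_force: [-0.1, -1.0, -0.8]
width: 0.0279
```

```bash
cat > pl.py <<'E'
from h import *
np.set_printoptions(precision=4,suppress=True)
import sys
def go(spot,h,L=.0798,yaw=-22.6):
    s=arm.state();M=R.from_quat(s['tcp_rot']).as_matrix()
    y=np.radians(yaw);n=np.array([-np.sin(.35)*np.cos(y),-np.sin(.35)*np.sin(y),np.cos(.35)])
    tgt=np.array(spot)+n*(L+h); z=M[:,2]; c=np.cross(z,-n); 
    tip=s['eef_pos']+L*z; d=tip-spot; 
    print('t',s['time_s'],'TCP',s['eef_pos'],'move mm',(tgt-s['eef_pos'])*1e3,'turn',c,'ang err',np.linalg.norm(c),'F',s['ft_force'],'w',s['width'])
    print('tip free',tip,'height mm',d@n*1e3,'lateral mm',(d-(d@n)*n)*1e3,'n',n)
    return tip,n
E
python3 - <<'E'
from pl import *
go([.599,-.069,.119],.03); print(arm.state()['joints'])
im=arm.get_image('wrist');cv2.imwrite('pics/w14.png',im[:,:,::-1])
E
```

```text
t 27.025 TCP [ 0.559  -0.0512  0.2453] move mm [  5.1933  -3.3334 -23.1276] turn [ 0.0011 -0.0027  0.0007] ang err 0.0030307853976949918 F [-0.065  -0.9668 -0.7687] w 0.027889651773794467
tip free [ 0.5841 -0.0618  0.1703] height mm 53.80904012494419 lateral mm [2.1308 0.097  0.7045] n [-0.3166  0.1318  0.9394]
[ 0.5359 -0.0531 -0.5974  1.9228  0.152   0.9555 -1.904 ]
```

View pics/w14.png

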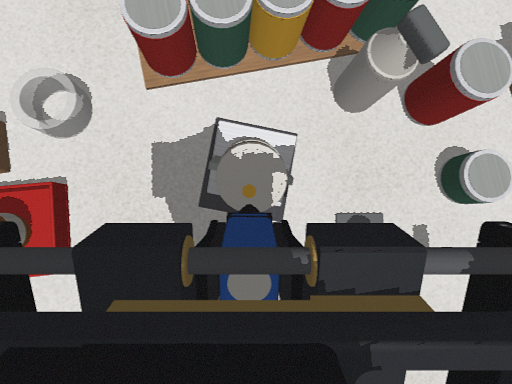

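The dot shows at (249,191), just ahead of the tester. I'll measure it again from here, then come down to about a 20 mm hover.

```bash
cat > dot.py <<'E'
from pl import *
def dot(n,box,save=None):
    im=arm.get_image(n);x0,x1,y0,y1=box
    H,Sa,V=cv2.split(cv2.cvtColor(im,cv2.COLOR_RGB2HSV))
    m=((H>14)&(H<34)&(Sa>90)&(V>60)).astype(np.uint8);q=np.zeros_like(m);q[y0:y1,x0:x1]=m[y0:y1,x0:x1]
    k,l,st,c=cv2.connectedComponentsWithStats(q)
    if save: cv2.imwrite(save,cv2.resize(im[y0-40:y1+40,x0-40:x1+40],None,fx=5,fy=5,interpolation=2)[:,:,::-1])
    if k<2: return None
    i=1+np.argmax(st[1:,4]);return c[i],st[i]
E
python3 - <<'E'
from dot import *
w=dot('wrist',(230,270,175,210),'pics/w15.png');s=dot('scene',(245,260,178,190),'pics/s15.png');print(w,s)
spot=np.array([.599,-.069,.119]);y=np.radians(-22.6);n=np.array([-np.sin(.35)*np.cos(y),-np.sin(.35)*np.sin(y),np.cos(.35)])
o,d=ray('wrist',w[0]);print('wrist on plane',o+d*((spot-o)@n)/(d@n));print(tri([('wrist',w[0]),('scene',s[0])]))
E
```

```text
(array([248.7417, 190.8079]), array([242, 184,  14,  14, 151], dtype=int32)) (array([251.9091, 183.3636]), array([250, 182,   5,   3,  11], dtype=int32))
wrist on plane [ 0.6007 -0.0713  0.1199]
[ 0.6004 -0.0697  0.1208]
```

View pics/w15.png

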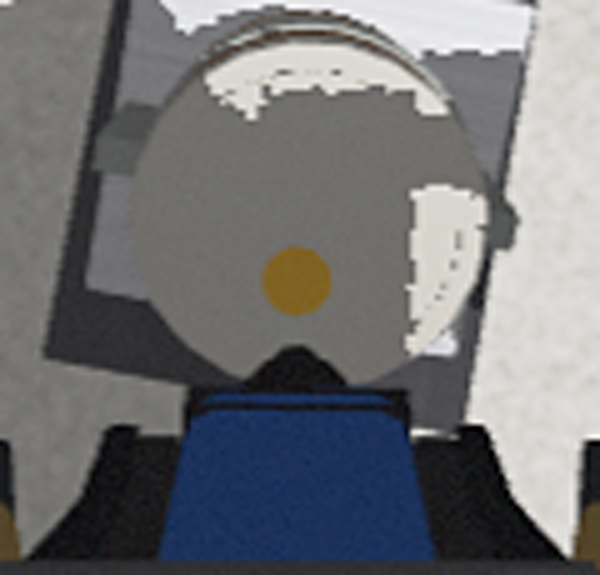

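View pics/s15.png

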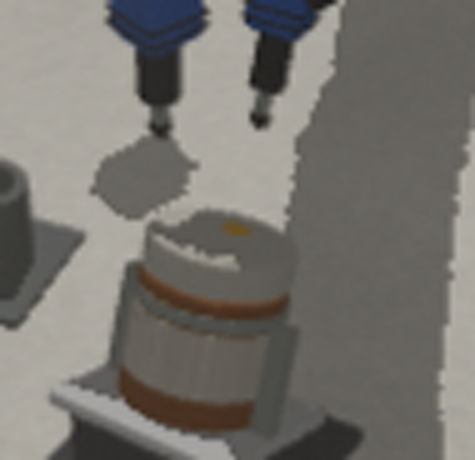

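```bash
python3 - <<'E'
from pl import *
go([.600,-.070,.120],.02)
E
```

```text
t 27.175 TCP [ 0.5595 -0.0517  0.2456] move mm [  8.9073  -5.1979 -31.8243] turn [ 0.001  -0.0021  0.0006] ang err 0.0024530488379775387 F [-0.7347 -1.1298 -2.6814] w 0.027931424737507753
tip free [ 0.5846 -0.0623  0.1706] height mm 53.399822567942024 lateral mm [1.499  0.7042 0.4064] n [-0.3166  0.1318  0.9394]
```

Call:
{"api": "send_rows", "payload": {"rows": [[[0, 0, 0, 3, -2, -10, 1], [0, 0, 0, 3, -2, -10, 1], [0, 0, 0, 3, -1, -8, 1], [0, 0, 0, 0, 0, 0, 1], [0, 0, 0, 0, 0, 0, 1]]]}}

```text
time_s: 27.8
eef_pos: [0.5689, -0.0591, 0.2142]
tcp_rot: [0.98, -0.1, 0.164, 0.051]
ft_force: [0.1, 0.4, -1.6]
width: 0.028
```

```bash
python3 - <<'E'
from dot import *
go([.600,-.070,.120],.01)
print(dot('scene',(245,260,178,190),'pics/s16.png'))
print(dot('wrist',(225,275,170,215),'pics/w16.png'))
s=arm.state();M=R.from_quat(s['tcp_rot']).as_matrix();t=s['eef_pos']+M[:,2]*.0798;print(proj('scene',t),proj('wrist',t))
E
```

```text
t 27.8 TCP [ 0.5689 -0.0591  0.2142] move mm [ 2.6593  0.9403 -9.837 ] turn [ 0.0006 -0.0052  0.0009] ang err 0.00531528944185702 F [ 0.1377  0.4019 -1.6419] w 0.027975858782052835
tip free [ 0.5938 -0.0697  0.1391] height mm 19.95964717975391 lateral mm [ 0.0936 -2.3196  0.3569] n [-0.3166  0.1318  0.9394]
(array([251.75, 183.25]), array([250, 182,   5,   3,  12], dtype=int32))
(array([244.3023, 199.4302]), array([237, 193,  16,  15, 172], dtype=int32))
[251.8289 175.2974] [246.4177 206.5849]
```

View pics/s16.png

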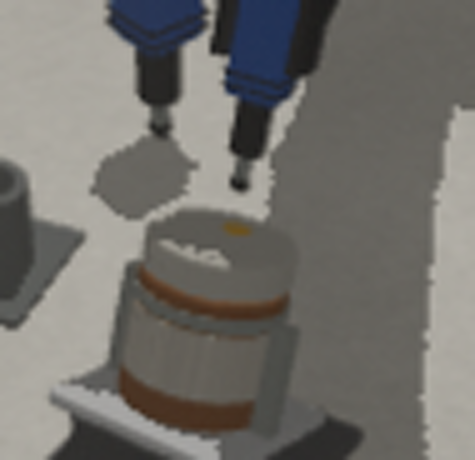

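View pics/w16.png

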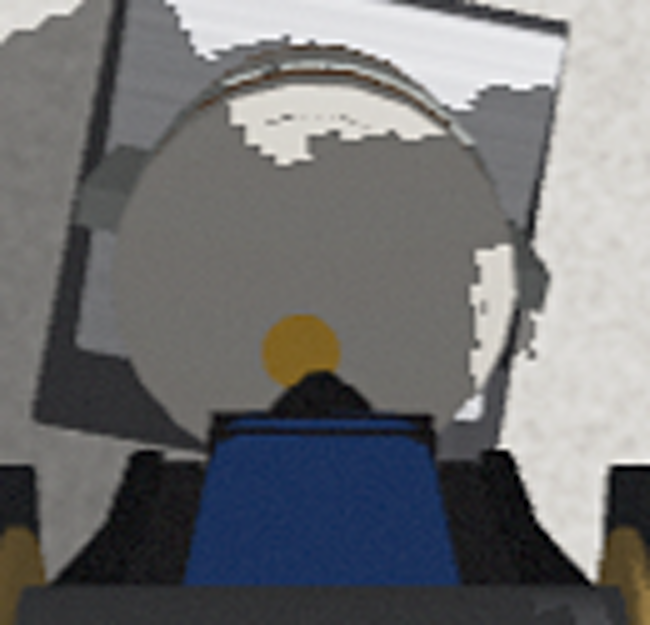

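The wrist view shows the dot about 4 px left of the nose's centreline, so the tester needs to move about 4 mm in +y. I'll check this with the scene picture, relative to the seen tip.

```bash
python3 - <<'E'
from dot import *
S=arm.get_image('scene')
cv2.imwrite('pics/s17.png',cv2.resize(S[155:195,235:275],None,fx=14,fy=14,interpolation=cv2.INTER_NEAREST)[:,:,::-1])
s=arm.state();M=R.from_quat(s['tcp_rot']).as_matrix();t=s['eef_pos']+M[:,2]*.0798
print('touch px from model',proj('scene',t+M[:,2]*.020),'per mm y',proj('scene',t+[0,.001,0])-proj('scene',t),'lid-x',proj('scene',t+.001*np.array([.87,-.36,.34]))-proj('scene',t),'z',proj('scene',t+[0,0,.001])-proj('scene',t))
E
```

```text
touch px from model [250.2224 183.1403] per mm y [0.4237 0.0485] lid-x [-0.2233  0.0895] z [-0.0009 -0.3432]
```

View pics/s17.png

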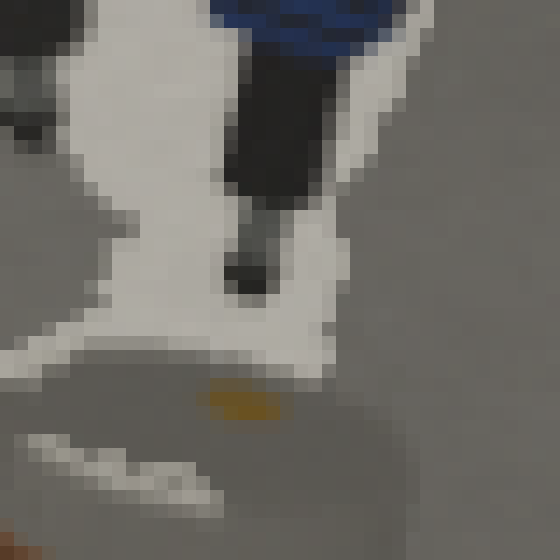

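The pixel crop puts the tip at (252.2,175.4), against a predicted (251.8,175.3). Both views ask for about +3 mm in y. I go down to a 7 mm hover with that correction.

Call:
{"api": "send_rows", "payload": {"rows": [[[0, -0.004, 0, 0, 3, 0, 1], [0, 0, 0, 2, -1, -6, 1], [0, 0, 0, 2, -1, -6, 1], [0, 0, 0, 0, 0, 0, 1], [0, 0, 0, 0, 0, 0, 1]]]}}

```text
time_s: 28.58
eef_pos: [0.5733, -0.0579, 0.202]
tcp_rot: [0.98, -0.1, 0.167, 0.051]
ft_force: [0.2, 0.6, -2.5]
width: 0.0278
```

```bash
python3 - <<'E'
from dot import *
go([.600,-.0695,.120],.0)
S=arm.get_image('scene')
cv2.imwrite('pics/s18.png',cv2.resize(S[155:195,235:275],None,fx=14,fy=14,interpolation=cv2.INTER_NEAREST)[:,:,::-1])
print(dot('wrist',(225,275,170,215),'pics/w18.png'))
s=arm.state();M=R.from_quat(s['tcp_rot']).as_matrix();t=s['eef_pos']+M[:,2]*.0798;print(proj('scene',t))
E
```

```text
t 28.575 TCP [ 0.5733 -0.0579  0.202 ] move mm [ 1.4105 -1.1314 -7.0753] turn [0.0012 0.0002 0.0004] ang err 0.0012959308013286742 F [ 0.2205  0.5748 -2.4886] w 0.027839987519929915
tip free [ 0.5986 -0.0685  0.1271] height mm 7.2420101464745965 lateral mm [0.8961 0.0764 0.2913] n [-0.3166  0.1318  0.9394]
(array([247.7917, 201.8667]), array([240, 197,  17,  12, 120], dtype=int32))
[251.9554 180.7174]
```

View pics/s18.png

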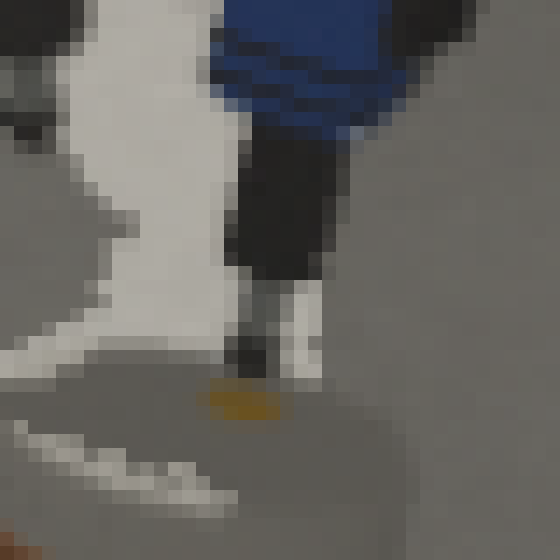

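View pics/w18.png

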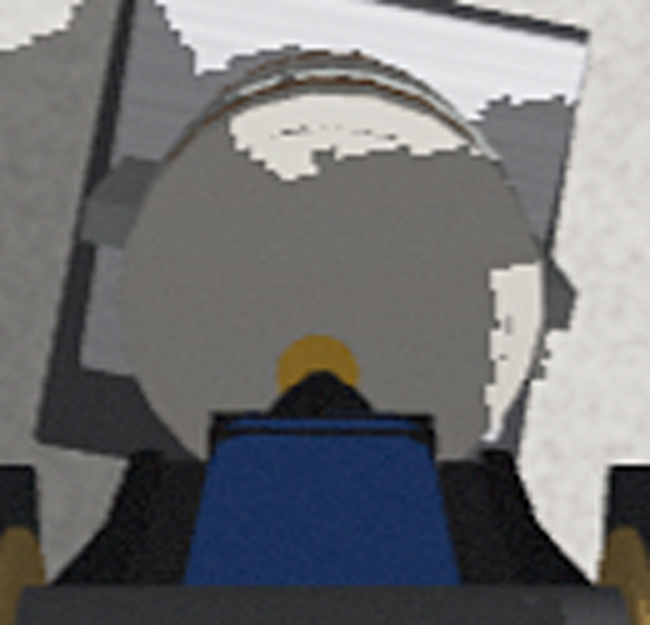

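Tip and dot line up in both views: wrist columns 322 and 317 in the 5x crop, scene column 252. One check remains, along the slope, from the dot's far edge in the wrist view.

```bash
python3 - <<'E'
from dot import *
s=arm.state();M=R.from_quat(s['tcp_rot']).as_matrix();n=-M[:,2];ex=M[:,0]
for zz in(.118,.120,.122):
    sp=np.array([.6,-.0695,zz]);o,d=ray('wrist',(248.4,196.6));p=o+d*((sp-o)@n)/(d@n)-ex*.007
    e=s['eef_pos']+M[:,2]*.0798-p;print(zz,p,'tip minus dot in tool x,y,z mm',M.T@e*1e3)
E
```

```text
0.118 [ 0.6002 -0.0711  0.1183] tip minus dot in tool x,y,z mm [ 0.9855 -1.6406 -9.2275]
0.12 [ 0.6001 -0.071   0.1203] tip minus dot in tool x,y,z mm [ 0.4582 -1.6397 -7.3493]
0.122 [ 0.6    -0.0708  0.1222] tip minus dot in tool x,y,z mm [-0.0691 -1.6389 -5.4711]
```

Call:
{"api": "send_rows", "payload": {"rows": [[[0, 0, 0, 1, -0.5, -4, 1], [0, 0, 0, 1, -0.5, -4, 1], [0, 0, 0, 0, 0, 0, 1], [0, 0, 0, 0, 0, 0, 1]]]}}

```text
time_s: 29.18
eef_pos: [0.5757, -0.059, 0.1941]
tcp_rot: [0.979, -0.1, 0.167, 0.051]
ft_force: [-0.9, 0.7, 0.1]
width: 0.0278
```

```bash
python3 - <<'E'
from dot import *
go([.600,-.0695,.120],-.007)
f=[]
for i in range(3): 
    S=arm.get_image('scene'); f.append(arm.state()['ft_force'])
print(np.array(f))
cv2.imwrite('pics/s19.png',cv2.resize(S[155:195,235:275],None,fx=14,fy=14,interpolation=cv2.INTER_NEAREST)[:,:,::-1])
E
```

```text
t 29.175 TCP [ 0.5757 -0.059   0.1941] move mm [ 1.2486 -0.9278 -5.7354] turn [0.0016 0.0011 0.0004] ang err 0.00200136204150871 F [-0.8515  0.6725  0.0887] w 0.027826858329243226
tip free [ 0.601  -0.0696  0.1192] height mm -1.0946384154587974 lateral mm [0.7018 0.0197 0.2337] n [-0.3166  0.1318  0.9394]
[[-1.3395  0.5329 -0.3165]
 [-0.7396 -0.2106  0.2436]
 [-0.8717 -0.3528 -0.0993]]
```

View pics/s19.png

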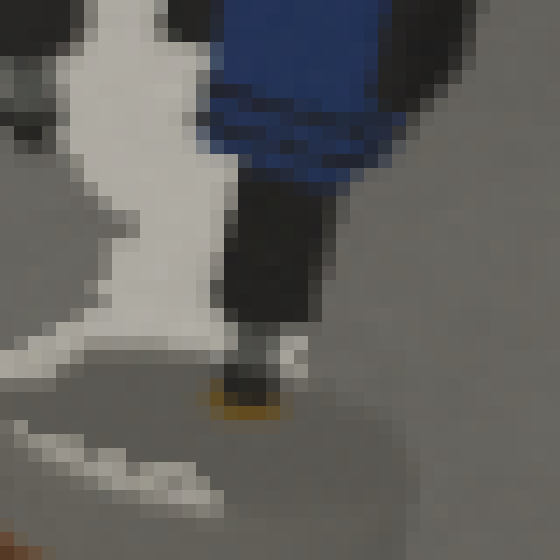

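The tip is on the dot, and the force has changed by about +2 N along the normal, so it has made contact. I press about 3.5 mm more.

Call:
{"api": "send_rows", "payload": {"rows": [[[0, 0, 0, 0.5, -0.5, -2, 1], [0, 0, 0, 0.5, -0.5, -2, 1], [0, 0, 0, 0, 0, 0, 1], [0, 0, 0, 0, 0, 0, 1], [0, 0, 0, 0, 0, 0, 1]]]}}

```text
time_s: 29.95
eef_pos: [0.577, -0.0596, 0.1904]
tcp_rot: [0.979, -0.1, 0.168, 0.051]
ft_force: [-1.1, 1.0, 1.1]
width: 0.028
```

```bash
python3 - <<'E'
from dot import *
tip,n=go([.600,-.0695,.120],-.007)
f=[]
for i in range(16): 
    S=arm.get_image('scene'); f.append(arm.state()['ft_force'])
f=np.array(f);print(f.mean(0),f.std(0),'along n vs free(-1.6z):',(f.mean(0)+[0,0,1.6])@n)
W=arm.get_image('wrist');cv2.imwrite('pics/w20.png',cv2.resize(W[130:255,185:315],None,fx=5,fy=5,interpolation=2)[:,:,::-1])
cv2.imwrite('pics/s20.png',cv2.resize(S[155:195,235:275],None,fx=14,fy=14,interpolation=cv2.INTER_NEAREST)[:,:,::-1])
go([.600,-.0695,.120],-.007)
E
```

```text
t 29.95 TCP [ 0.577  -0.0596  0.1904] move mm [-0.0776 -0.3356 -1.9719] turn [0.0014 0.002  0.0002] ang err 0.0024615978050911364 F [-1.0543  1.0284  1.1239] w 0.028002430605622373
tip free [ 0.6024 -0.0702  0.1155] height mm -5.12780083115365 lateral mm [ 0.8193 -0.0208  0.279 ] n [-0.3166  0.1318  0.9394]
[-1.5889  0.7377  0.9057] [0.523  0.5301 0.4891] along n vs free(-1.6z): 2.9540375325850645
t 30.8 TCP [ 0.577  -0.0596  0.1903] move mm [-0.0591 -0.3079 -1.9166] turn [0.0014 0.002  0.0002] ang err 0.0024172486544619663 F [-1.4101  0.7064 -0.5143] w 0.027991479822993007
tip free [ 0.6024 -0.0702  0.1154] height mm -5.17747596703046 lateral mm [ 0.7814 -0.0413  0.2691] n [-0.3166  0.1318  0.9394]
```

View pics/s20.png

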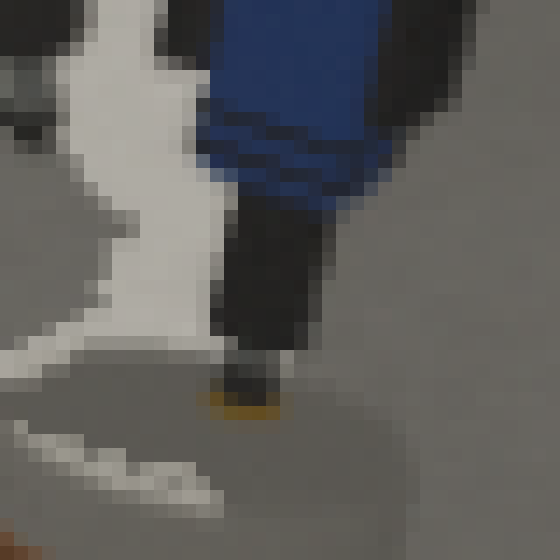

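View pics/w20.png

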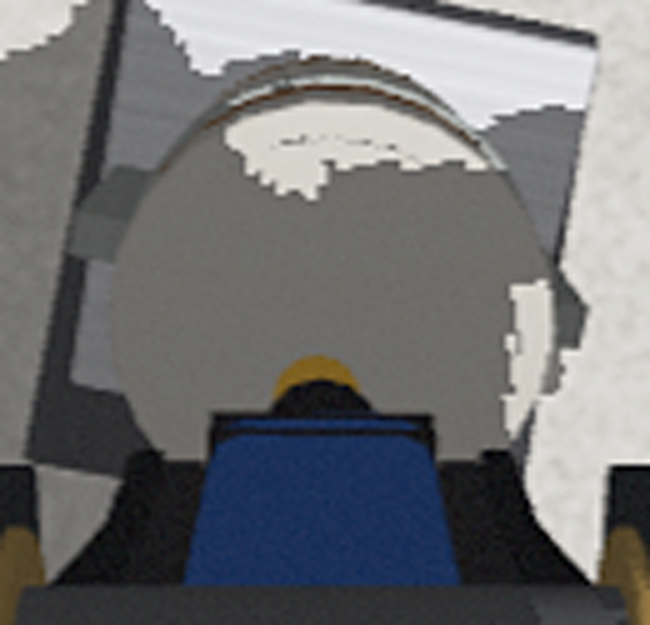

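Force along the normal averages 2.95 N (about 6.4 mm of plunger). The plunger still showing in the scene suggests about 8 mm in. Last checks: the offset along the slope, the jars and the bystanders.

```bash
python3 - <<'E'
from dot import *
s=arm.state();M=R.from_quat(s['tcp_rot']).as_matrix();n=-M[:,2];ex=M[:,0]
sp=np.array([.6,-.0695,.121]);o,d=ray('wrist',(248.4,201.0));p=o+d*((sp-o)@n)/(d@n)-ex*.007
print('tip-dot tool x,y mm',(M.T@(s['eef_pos']-p)*1e3)[:2])
cv2.imwrite('pics/s21.png',arm.get_image('scene')[:,:,::-1])
E
```

```text
tip-dot tool x,y mm [ 0.3613 -1.6172]
```

View pics/s21.png

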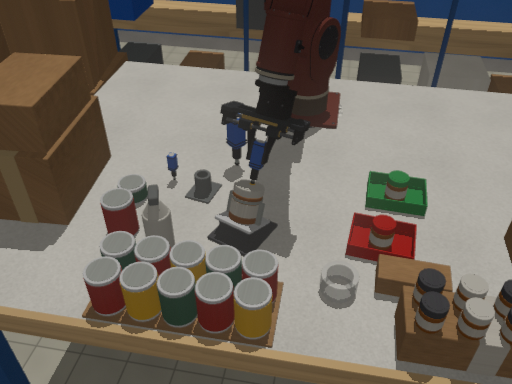

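The scene view shows the tester pressed on the lid at (253,183), the jars upright in their trays at (397,187) and (383,232), and the other goods unmoved. I'm handing in.

```bash
python3 - <<'E'
from workcell import arm
print(arm.finish_job()); s=arm.state(); print(s['time_s'],s['ft_force'],s['width'])
E
```

```text
the job is handed in; nothing more can be done
None
the job is handed in; nothing more can be done
```

The job is handed in at about 31 s of the 72 s allowed; the robot gave no verdict. The small red-lidded jar stands in the red tray and the small green-lidded jar in the green tray. I set each down until it touched the tray floor, then let go. I then lifted the middle-sized blue tester straight out of its holder. It was left pressed square on the yellow dot, still gripped.

**Last checks:**
- **Tip position:** about 0.4 mm off the dot along the slope and 1.6 mm across (limit 7 mm).
- **Angle:** about 0.002 rad off the lid normal as I estimated it from the pictures (limit 0.14 rad).
- **Force:** about 3 N along the normal, averaged over 16 noisy readings.
- **Jars and other goods:** the last scene picture shows both jars upright in their trays and the other goods where they were.

**Disagreements:**
- **Plunger depth:** the force gives about 6.4 mm, the plunger still showing gives about 8 mm and the arm position about 5 mm. All three are within the 3 to 11.5 mm allowed.
- **Camera positions:** the top and wrist cameras disagreed by up to 8 mm in x. For the final approach I judged the tip against the dot in the wrist and scene pictures.
- **Jar set-down force:** each jar was pressed on its tray floor at about 30–36 N (wrist reading) for a moment before I eased off, more than intended.

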